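Jack up one edge of a chromatography module and hold it

ROBOT

A 6-joint arm with a two-finger parallel gripper is mounted at the origin on the work surface. World frame = base frame: x ahead of the robot, y to its left, z up, the work surface at z = 0. Lengths are in m, angles in rad, forces in N, time in s.
With the tool pointing down it reaches from about 0.35 to 0.775 m from the base axis. Payload 7.3 kg.
Tool frame: the origin (TCP) lies at the very end of the fingers, on their centre line; the grasp point (between the pads) lies 19 mm behind it; z points along the fingers, y is the direction in which the jaws open and shut (so a half turn about z gives the same grasp; the last joint's range is limited). The gripper opens to 92 mm and grips with 3 to 60 N. Pads are 19 mm wide; open, the fingers measure 130 mm over their backs; the gripper's body (75 mm by 190 mm) begins 47 mm behind the grasp point.
Start: joints at [-1.361, 0.342, 1.524, -0, 1.275, -0.146], TCP at [0.183, -0.492, 0.227] pointing down, gripper open.
Joint ranges: [-2.53, 2.53], [-0.77, 2.02], [0.04, 2.7], [-1, 4.14], [0.28, 2.66], [-3.11, 3.11]. Speed limits (rad/s): [2.57, 2.57, 3.14, 3.14, 3.14, 3.14].

INTERFACE

Orientations are given as [roll, pitch, yaw] about the fixed x, y, z axes, in that order (R = Rz(yaw) Ry(pitch) Rx(roll)).
In Python, from cell import robot gives the robot as it stands.
- The arm moves only by the shell command python3 -m pendant 'ROWS' [OPENING] [FORCE]. ROWS is JSON, a list of rows, each a list of 2 entries, a list of its own where there are three numbers: the shift along the tool's x, y, z in mm, then the turn about the tool's z in degrees. In form: [[[x, y, z], turn], ...]. A call has 1 to 10 rows; each row is the pose to reach, as a shift and turn from the pose measured when the call began, along the tool's axes at that moment; what a row does not reach only later rows make up. A row lasts 1/12 s, in which the tool goes at most 41.7 mm and 7.16 degrees, less where a joint would pass 70% of its speed; a pose out of reach is approached as far as the arm can. A call with a gripper value outside its range is refused whole. OPENING is the opening, from 0 (shut) to 1 (fully open), set as the call begins (- or left out, the last holds). The fingers move at their own pace and stop on an object; FORCE is the grip in N (left out, the last holds). Time passes only in rows, so rows that repeat a pose let the fingers close. It gives the time, the measured TCP pose, the force and the opening at its end, in the units of the state.
- robot.observe(): the state, without advancing time (a new reading comes with each control period).
- robot.read_camera(name): name is "scene" or "side" or "wrist"; returns the picture (384x512x3 uint8, red, green, blue); there is no depth.
- robot.calibration(name): a dict with "vfov" (degrees; the focal length in pixels is half the picture's height over the tangent of half this angle, whatever the lens; pixels are square), "cx", "cy" (the principal point, pixels), "rvec" (rotation vector, rad) and "tvec" (3), from world to camera coordinates, as OpenCV has them. Camera axes: x right, y down, z forward; pixel columns grow to the right and rows downward; lengths in m; the calibration is good to about 2 mm. A picture is of the moment at which its call begins: read the wrist's pose just before it. calibration takes no time and is no camera call; for the wrist camera it gives the pose at the moment of the call.
- robot.hand_in(): hands the job in, once; it reports no verdict.
Trained networks look in the newest picture that a camera, given by its name, has taken for a name from the list of things; names that differ only in an ending like _2 or _b are one class to them, and where a whole thing is asked for, a point or a joint stands for the part that bears it (a point fixed in the world has none). Each returns a list of dicts, best first, with "p" (0 to 1); they miss things now and then, are a little off and sometimes report something else, mostly with a low value. They report only what shows in the picture. A call takes as long as a camera call.
- robot.find_in(camera, query): "xy" ([column, row] as shares, 0 to 1, of the picture: columns of its width, rows of its height, amid what is visible of it).
The state is a dict: "time": time; "qpos": joint angles; "qvel": joint speeds; "joint_efforts": joint torques, N m; "tool_pos": TCP position; "tool_rot": TCP orientation; "contact_force": force on the tool from outside, world axes, zero at the start; "torque": the same for the moment, N m; "opening": finger opening in m.
Only numpy, scipy, OpenCV 4.12 (cv2) and the standard library are available. Lean on these libraries where they do the work, as an engineer would, in place of code of your own. Each camera call takes 0.05 s, during which the arm holds its last target.

TASK

First set the small lever jack on the bench with its saddle centred under the marked lift pad of the white instrument module. Then pull the handle bar out of its upright holder, push it fully into the jack's socket, and pump: tilt the bar down until the lug has risen by at least 1 cm, let the bar come all the way back upright, then tilt it down again so that the lug is up by at least 1 cm. Finish while still holding the bar down, with the jack alone carrying the module and the other things on the bench left where they stand.

Things in the scene. Friction and masses are not known exactly. Their poses are not given: they have to be found in the camera images.
- lift_pad (a point): Centre of the underside of the lift pad: a black 34 mm disc, 78 mm above the bench, under a steel lug (50 mm wide, top 92 mm above the bench, with a raised 26 mm ring right above the pad) on the module's front, which looks to -y. Pad centre: 25 mm from the lug's front edge, 45 mm from the module's face. y points into the module, z up. The smaller plain tab near the other corner is no lift point.
- module: White module 340 wide, 360 deep, 150 mm tall, with bottles in a tray on top, on the left of the bench. It tips about its rear lower edge, on which its origin lies, 405 mm along its +y from the point under the pad. 31 to 47 N at the pad lifts it; it comes down when let go.
- jack_post (a point): Centre line of the upright carrying post of the jack, 90 mm above the bench. Post 20 mm (jack's x) by 34 mm (y), top 112 mm above the bench, clear sides from 42 mm up. Jack: loose, about 1 kg, dark steel base 90 (x) by 190 (y) by 12 mm with the post over its middle; saddle 70 mm from the post along the jack's +y, socket 60 mm along -y. Axes are the jack's. Slide or carry it by the post.
- saddle_top (a point): Centre of the top face of the jack's saddle, a round 38 mm aluminium disc 12 mm thick, 70 mm above the bench when down (8 mm below the pad). It rises straight up with the lever.
- saddle: The saddle and its stem; origin on the underside of the jack, below the saddle.
- socket_mouth (a point): Centre of the mouth of the jack's socket: a 36 mm square aluminium block with an 18 mm hole, 50 mm deep, slightly chamfered; z points out of the hole. With the lever at 0 it points straight up and the mouth is 95 mm above the bench. It swings about an axis along the jack's x, 60 mm below the mouth.
- lever (a joint): Angle of the socket, rad: 0 upright (rest) to 0.65 (stop), growing as the bar tilts to the jack's -y, away from the saddle (right-handed about the jack's +x). The saddle rises 42 mm per rad: meets the pad at 0.19, lug up 10 mm at 0.44 to 0.46, 18 mm at the stop; the bar has play and leans about 0.1 more. A spring (0.15 to 0.22 N m) and the load (about 1.6 N m; in all some 12 N at the bar's grip) turn it back upright when let go.
- bar_grip (a point): Centre of the black sleeve (20 mm across, 68 mm long) at the top of the loose handle bar: steel, 180 mm long, 150 g, 14 mm across below the sleeve; this point is 146 mm above its foot. z to its top. It starts upright in a fixed holder: tube 34 mm across on a 72 mm round base, rim 92 mm above the bench, 23 mm bore; foot then 18 mm above the bench, 74 mm deep in the bore.
- bar_foot (a point): Centre of the chamfered lower end of the handle bar, 146 mm below bar_grip, z along the bar to its top. Fully in the socket it is 50 mm below the mouth, and the sleeve starts 62 mm above the mouth.
- bar: The handle bar; origin at the centre of its foot, z to its top.
- pen_cup: Dark round cup, 68 mm across, 90 mm tall, with pens up to 150 mm above the bench, fixed; origin at its underside. Holder and cup stand in two places which are swapped at random.
- beaker: Bystander: glass beaker, 64 mm across, 85 mm tall; origin at its underside.
- amber_bottle: Bystander: amber bottle, 72 mm across, 120 mm tall; origin at its underside.
- jar: Bystander: white jar, 70 mm across, 80 mm tall; origin at its underside.
- vial_box: Bystander: cardboard box 90 x 120 x 50 mm; origin at its underside.

How it is judged:
By the outcome, as a careful person would: the job done as asked, in the order asked, and still so for the second after the job is handed in, while the arm keeps its last pose, push and grip.
It also fails if it takes over 62 s, if anything falls off the work surface, if the arm or the gripper's body presses on something with over 40 N, if the wrist force passes 120 N, or if a joint passes its speed limit or range.

## Working session

There is one attempt and no reset: what is moved stays moved. The work goes in short steps, Python scripts to look and compute and a shell command to move; the robot and the scene stay as the last step left them, time stands still between calls to the robot, and variables do not carry over. Pictures are saved under pics/ and viewed, and the job is handed in when it is done.

```bash
ls; mkdir -p pics; cat > h.py <<'E'
import numpy as np, cv2
from cell import robot
def cal(n):
    c=robot.calibration(n); f=192/np.tan(np.radians(c['vfov'])/2)
    R=cv2.Rodrigues(np.array(c['rvec'],float))[0]; t=np.array(c['tvec'],float)
    return dict(f=f,cx=c['cx'],cy=c['cy'],R=R,t=t)
def proj(k,P):
    p=k['R']@np.array(P,float)+k['t']; return np.array([k['f']*p[0]/p[2]+k['cx'],k['f']*p[1]/p[2]+k['cy']])
def ray(k,uv):
    d=np.array([(uv[0]-k['cx'])/k['f'],(uv[1]-k['cy'])/k['f'],1.]); return -k['R'].T@k['t'], k['R'].T@d
def atz(k,uv,z):
    o,d=ray(k,uv); return o+d*(z-o[2])/d[2]
def tri(obs):
    A=np.zeros((3,3));b=np.zeros(3)
    for k,uv in obs:
        o,d=ray(k,uv);d=d/np.linalg.norm(d);M=np.eye(3)-np.outer(d,d);A+=M;b+=M@o
    return np.linalg.solve(A,b)
def save(n,img,s=1.5):
    cv2.imwrite('pics/'+n,cv2.resize(img[:,:,::-1],None,fx=s,fy=s,interpolation=cv2.INTER_CUBIC))
E
python3 - <<'E'
from h import *
s=robot.observe(); print(s)
K={}
for n in ['scene','side','wrist']:
    K[n]=cal(n); im=robot.read_camera(n); save(n+'0.png',im); np.save('pics/'+n+'0.npy',im)
    c=robot.calibration(n); print(n,c, 'pos',-K[n]['R'].T@K[n]['t'])
E
```

```text
pics
{'time': 0.0, 'qpos': array([-1.36102115e+00,  3.42708342e-01,  1.52500176e+00, -1.41512706e-05,
        1.27540403e+00, -1.45989989e-01]), 'qvel': array([-3.00610603e-04,  1.98571844e-04,  7.81411476e-04,  8.81590523e-05,
       -1.42546389e-03, -1.34027761e-03]), 'joint_efforts': array([-2.71181350e-03, -4.31251431e+01, -2.44221997e+01,  7.15353596e-02,
        5.60469856e-02, -1.21575290e-04]), 'tool_pos': array([ 0.18279848, -0.49171838,  0.22605776]), 'tool_rot': array([-3.14008539e+00, -2.07943886e-04,  3.55769136e-01]), 'contact_force': array([ 0.32650037, -0.63227133, -0.35468469]), 'torque': array([0.00636205, 0.00620157, 0.00143371]), 'opening': 0.09206440628469427}
scene {'vfov': 51.35923950058853, 'cx': 259.2438863854172, 'cy': 191.48629455127227, 'rvec': array([ 0.63709199,  2.79809365, -0.85154645]), 'tvec': array([ 0.43112465, -0.16496718,  1.42733004])} pos [0.81481405 0.64491889 1.08190173]
side {'vfov': 47.46390098346624, 'cx': 252.2005222180777, 'cy': 196.60253737989922, 'rvec': array([ 2.24335507, -0.15917924,  0.0901897 ]), 'tvec': array([-0.48557421,  0.16396766,  1.55035132])} pos [ 0.30795995 -1.16347011  1.10351932]
wrist {'vfov': 62.905290302756995, 'cx': 252.41278411691638, 'cy': 189.87096419850766, 'rvec': array([-2.40525312,  1.67092211,  0.21096616]), 'tvec': array([-0.52493511, -0.0321314 ,  0.38881822])} pos [ 0.24438223 -0.46930663  0.38431572]
```

View pics/scene0.png

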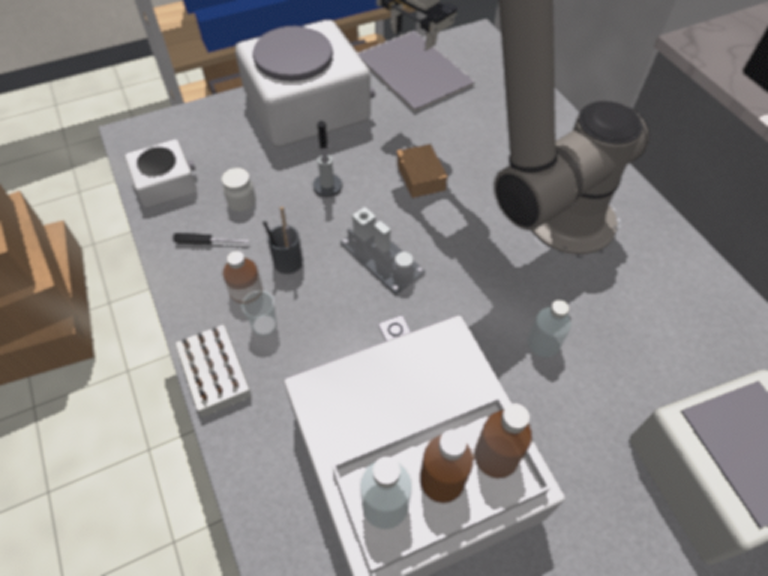

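View pics/side0.png

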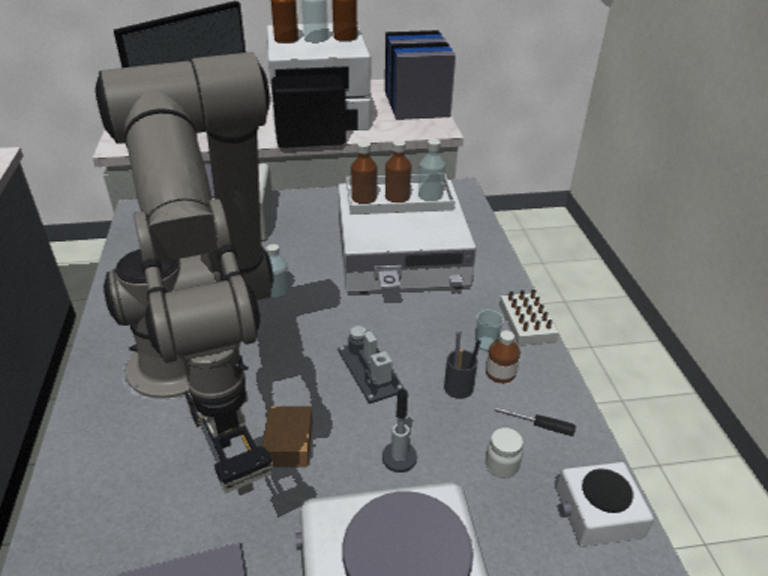

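View pics/wrist0.png

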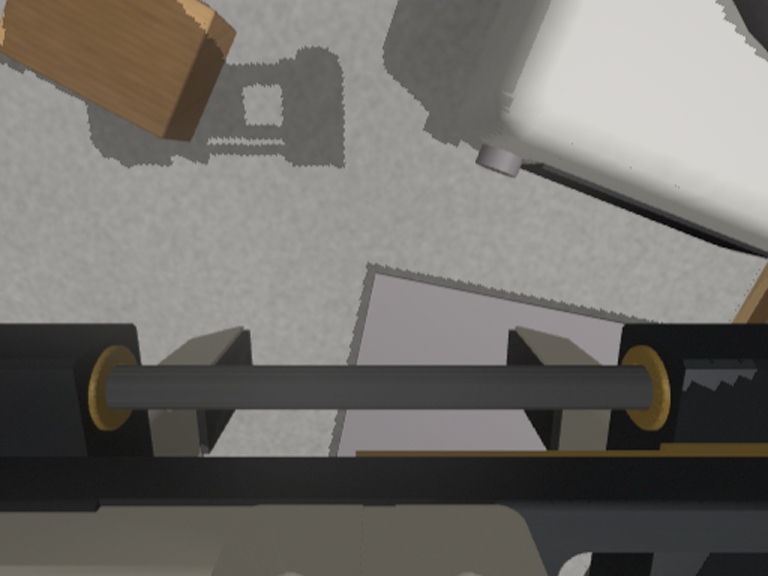

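```bash
python3 - <<'E'
from h import *
K={n:cal(n) for n in ['scene','side']}
Q=['lift_pad','saddle_top','jack_post','socket_mouth','bar_grip','pen_cup']
for q in Q:
    o=[]
    for n in K:
        r=robot.find_in(n,q)[:2]
        for x in r: print(q,n,round(x['p'],2),np.round(np.array(x['xy'])*[512,384],1))
        if r: o.append((K[n],np.array(r[0]['xy'])*[512,384]))
    if len(o)==2: 
        P=tri(o); print('  ',np.round(P,4),[np.round(proj(k,P)-uv,1) for k,uv in o])
print(robot.observe()['time'])
E
```

```text
lift_pad scene 0.79 [276. 302.]
lift_pad side 0.87 [266.6 152.4]
lift_pad side 0.26 [267.  271.2]
   [0.6105 0.3712 0.089 ] [array([ 1.5, -0.3]), array([0.9, 0.2])]
saddle_top scene 0.43 [269.7 174.6]
saddle_top scene 0.18 [161.1 128.8]
jack_post scene 0.83 [253.2 167.1]
socket_mouth scene 0.66 [242.3 150.2]
socket_mouth side 0.52 [253.7 243.2]
   [ 0.476  -0.136   0.0675] [array([ 0.2, -0. ]), array([0.2, 0. ])]
bar_grip scene 0.47 [215.6  94.3]
bar_grip side 0.54 [267.8 272.6]
   [ 0.4838 -0.3369  0.1462] [array([-0.4,  0.1]), array([-0.4, -0.1])]
pen_cup scene 0.8 [190.6 165.8]
pen_cup side 0.66 [303.7 247.3]
pen_cup side 0.48 [238.8 222.5]
   [ 0.6464 -0.1605  0.049 ] [array([ 1.2, -0.1]), array([1.2, 0.1])]
0.75
```

```bash
python3 - <<'E'
from h import *
a=np.load('pics/scene0.npy'); b=np.load('pics/side0.npy')
A=cv2.resize(a[70:235,170:300],None,fx=4,fy=4,interpolation=cv2.INTER_CUBIC)[:600]
B=cv2.resize(b[170:320,210:330],None,fx=4,fy=4,interpolation=cv2.INTER_CUBIC)
print(A.shape,B.shape)
cv2.imwrite('pics/zA.png',A[:,:,::-1]);cv2.imwrite('pics/zB.png',B[:,:,::-1])
E
```

```text
(600, 520, 3) (600, 480, 3)
```

View pics/zA.png

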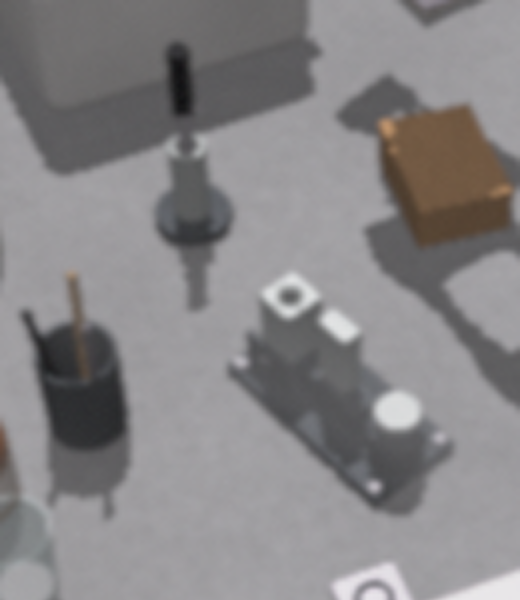

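View pics/zB.png

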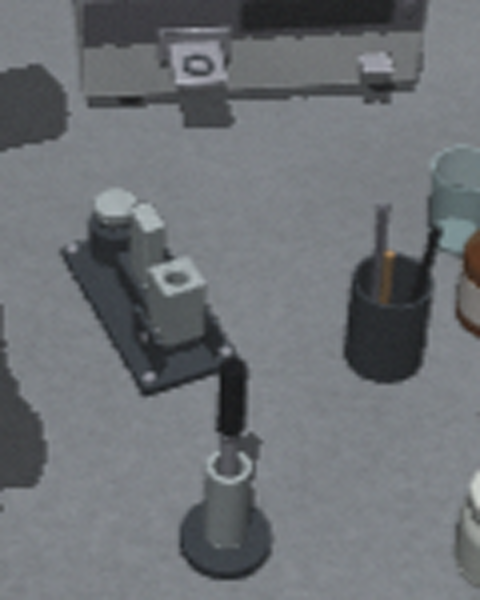

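```bash
python3 - <<'E'
from h import *
K={n:cal(n) for n in ['scene','side']}
d={'sock':((291,295),(178,277),.095),'sad':((397,411),(115,202),.070),'post':((340,326),(148,217),.112),'ring':((375,597),(199,66),.092),'rim':((187,145),(229,465),.092),'bartop':((178,48),(231,360),.198),
'lugL':((335,588),(173,47),.092)}
for n,(a,b,z) in d.items():
    a=np.array(a)/4+[170,70]-.375;b=np.array(b)/4+[210,170]-.375
    P=tri([(K['scene'],a),(K['side'],b)])
    print(n,np.round(P,4),np.round(proj(K['scene'],P)-a,1),'atz',np.round(atz(K['scene'],a,z)[:2],4),np.round(atz(K['side'],b,z)[:2],4))
# module front face top edge in scene (x1.5): corners
def e(p): return np.array(p)/1.5-.17
for nm,p in [('scene',[(287,380),(462,320)]),('side',[(341,226),(470,238)])]:
    P=[atz(K[nm],e(q),.150) for q in p]; v=P[1]-P[0]; print(nm,np.round(P,4),np.degrees(np.arctan2(v[1],v[0])),np.linalg.norm(v))
for nm,p in [('side',[(344,287),(470,287)])]:
    P=[atz(K[nm],e(q),.0) for q in p]; v=P[1]-P[0]; print(nm,np.round(P,4),np.degrees(np.arctan2(v[1],v[0])),np.linalg.norm(v))
E
```

```text
sock [ 0.4744 -0.1419  0.094 ] [-0.3  0.1] atz [ 0.4737 -0.1409] [ 0.4751 -0.1434]
sad [ 0.4387 -0.0162  0.0691] [ 0.1 -0. ] atz [ 0.4394 -0.0156] [ 0.4382 -0.017 ]
post [ 0.4579 -0.0835  0.1099] [-0.2  0. ] atz [ 0.4581 -0.0819] [ 0.4581 -0.086 ]
ring [0.5375 0.1404 0.0924] [-0.3  0.1] atz [0.5366 0.1403] [0.5383 0.1405]
rim [ 0.4832 -0.3397  0.0908] [-0.1  0. ] atz [ 0.4832 -0.3383] [ 0.4834 -0.3408]
bartop [ 0.4827 -0.3371  0.2004] [ 0.2 -0. ] atz [ 0.4824 -0.3398] [ 0.4825 -0.3347]
lugL [0.5385 0.1366 0.1121] [ 9.  -2.1] atz [0.5592 0.1213] [0.5182 0.1737]
scene [[0.7635 0.1814 0.15  ]
 [0.4354 0.2057 0.15  ]] 175.75264843128707 0.3289513528434178
side [[0.4343 0.3151 0.15  ]
 [0.7625 0.2138 0.15  ]] -17.162988140888146 0.34350268573124304
side [[0.4312 0.242  0.    ]
 [0.7729 0.196  0.    ]] -7.6575303732131434 0.34483397869260113
```

```bash
python3 - <<'E'
from h import *
a=np.load('pics/scene0.npy'); b=np.load('pics/side0.npy')
A=cv2.resize(a[200:290,185:330],None,fx=5,fy=5,interpolation=cv2.INTER_CUBIC)
B=cv2.resize(b[120:205,215:325],None,fx=6,fy=6,interpolation=cv2.INTER_CUBIC)
cv2.imwrite('pics/zA2.png',A[:,:,::-1]);cv2.imwrite('pics/zB2.png',B[:,:,::-1])
E
```

```text
(no output)
```

View pics/zA2.png

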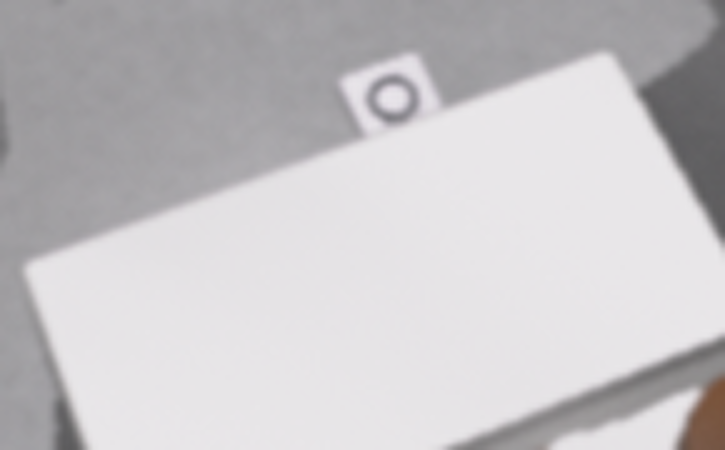

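View pics/zB2.png

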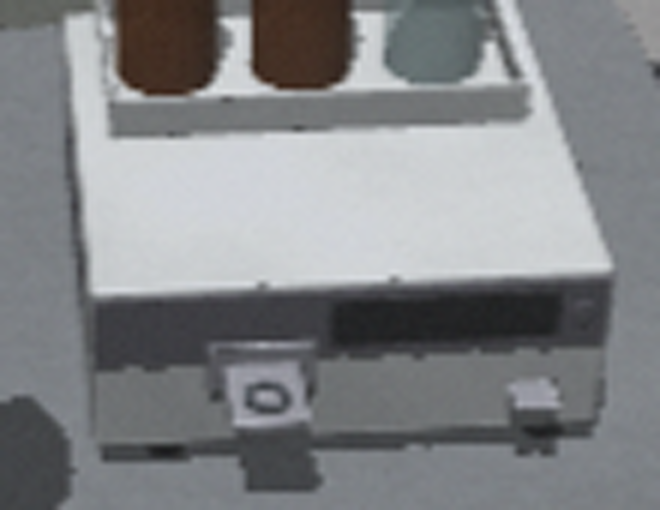

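```bash
python3 -m pendant '[[[0,0,0],-7],[[40,0,0],-14],[[80,0,0],-21],[[120,0,0],-28],[[160,0,0],-35],[[200,0,0],-42],[[240,0,0],-49],[[280,0,0],-56],[[320,20,0],-63],[[340,40,0],-70]]' 1; python3 -c "
from h import *
s=robot.observe();print(s['tool_pos'],s['tool_rot'],s['time'])"
```

```text
time: 1.58
tool_pos: [0.5192, -0.4085, 0.2272]
tool_rot: [3.14, -0.0, 1.587]
contact_force: [0.6, -1.5, -0.2]
opening: 0.0917
[ 0.51916695 -0.4084953   0.22715121] [ 3.14031730e+00 -2.67395885e-04  1.58723306e+00] 1.5833
```

```bash
python3 - <<'E'
from h import *
K={n:cal(n) for n in ['scene','side']}
def ang(P): v=P[1]-P[0]; return np.round(P,4).tolist(),np.degrees(np.arctan2(v[1],v[0])),np.linalg.norm(v)
cA=lambda p:np.array(p)/5+[185,200]-.4
cB=lambda p:np.array(p)/6+[215,120]-.42
# front top: right in image A = smaller x
print(ang([atz(K['scene'],cA(p),.15) for p in [(605,50),(27,266)]]))
print(ang([atz(K['side'],cB(p),.15) for p in [(92,297),(612,269)]]))
print(ang([atz(K['side'],cB(p),.004) for p in [(100,458),(595,432)]]))
print(tri([(K['scene'],cA((605,50))),(K['side'],cB((92,297)))]),tri([(K['scene'],cA((27,266))),(K['side'],cB((612,269)))]))
print('lugtop',ang([atz(K['scene'],cA(p),.092) for p in [(416,54),(343,77)]]))
print('lugtop',ang([atz(K['side'],cB(p),.092) for p in [(238,428),(313,421)]]))
print('side edge',ang([atz(K['scene'],cA(p),.15) for p in [(605,50),(725,250)]]),ang([atz(K['side'],cB(p),.15) for p in [(92,297),(68,20)]]))
R=tri([(K['scene'],cA((393,98))),(K['side'],cB((268,397)))]);print('ring',R, atz(K['scene'],cA((393,98)),.092),atz(K['side'],cB((268,397)),.092))
E
```

```text
([[0.4353, 0.1932, 0.15], [0.7658, 0.1792, 0.15]], np.float64(-2.4366736576026105), np.float64(0.3307997039241207))
([[0.4315, 0.1852, 0.15], [0.7652, 0.1723, 0.15]], np.float64(-2.228905807395667), np.float64(0.33399950865396355))
([[0.4358, 0.2049, 0.004], [0.7729, 0.1881, 0.004]], np.float64(-2.8571037173617144), np.float64(0.3375655379792876))
[0.43271418 0.19114735 0.14551668] [0.7662335  0.17721398 0.1465322 ]
lugtop ([[0.5124, 0.1204, 0.092], [0.5573, 0.1162, 0.092]], np.float64(-5.2813278189903965), np.float64(0.04514089916412642))
lugtop ([[0.5145, 0.1137, 0.092], [0.5623, 0.1145, 0.092]], np.float64(0.9345306996245604), np.float64(0.047847548996461944))
side edge ([[0.4353, 0.1932, 0.15], [0.4392, 0.3248, 0.15]], np.float64(88.28532895829882), np.float64(0.1316696841928945)) ([[0.4315, 0.1852, 0.15], [0.4516, 0.5383, 0.15]], np.float64(86.73926089011114), np.float64(0.3536559645696889))
ring [0.53788092 0.14158419 0.09302223] [0.53750615 0.14108198 0.092     ] [0.53819609 0.14286533 0.092     ]
```

```bash
python3 -m pendant '[[[40,-6,0],-2],[[80,-12,0],-4],[[120,-18,0],-6],[[160,-24,0],-8],[[200,-30,0],-10],[[240,-36,0],-12],[[280,-46,0],-14],[[312,-56,0],-15],[[326,-56,0],-15],[[326,-56,0],-15]]' 0.7; python3 - <<'E'
from h import *
s=robot.observe();print(s['tool_pos'],s['tool_rot'],s['time'])
k=cal('wrist'); im=robot.read_camera('wrist'); save('w1.png',im)
for q in ['jack_post','saddle_top','socket_mouth']:
    for x in robot.find_in('wrist',q)[:1]:
        uv=np.array(x['xy'])*[512,384]; print(q,x['p'],uv*1.5,[atz(k,uv,z) for z in (.070,.095,.112)])
print(robot.observe()['time'])
E
```

```text
time: 2.42
tool_pos: [0.4572, -0.0806, 0.2276]
tool_rot: [3.14, -0.0, 1.852]
contact_force: [-0.3, -0.5, -0.3]
opening: 0.0642
[ 0.45717047 -0.08058682  0.22762708] [ 3.13975145e+00 -4.78937244e-04  1.85245486e+00] 2.4167
jack_post 0.56 [374.7072 239.2704] [array([ 0.44948348, -0.06521445,  0.07      ]), array([ 0.44858032, -0.06144456,  0.095     ]), array([ 0.44796617, -0.05888103,  0.112     ])]
saddle_top 0.96 [382.3872 165.312 ] [array([ 0.44088214, -0.01727635,  0.07      ]), array([ 0.44065977, -0.0173007 ,  0.095     ]), array([ 0.44050855, -0.01731726,  0.112     ])]
socket_mouth 0.56 [382.3872 340.3584] [array([ 0.47485451, -0.13353997,  0.07      ]), array([ 0.47194326, -0.1243622 ,  0.095     ]), array([ 0.46996361, -0.11812132,  0.112     ])]
2.6167
```

View pics/w1.png

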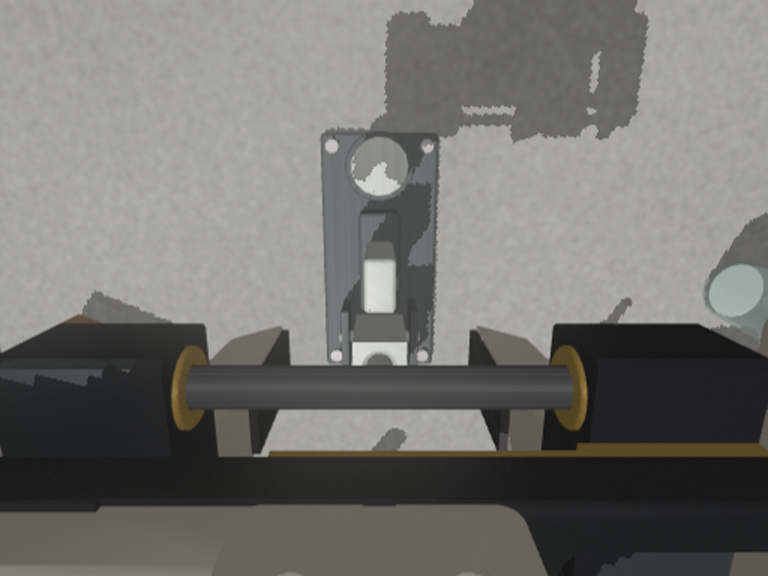

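```bash
python3 - <<'E'
from h import *
k=cal('wrist')
f=lambda p:np.array(p)/1.5-.17
P=atz(k,f((379,286)),.112);S=atz(k,f((379,166)),.070);print(P,S)
E
python3 -m pendant '[[[-2,0,35],0],[[-2,0,70],0],[[-2,0,105],0],[[-2,0,135],0],[[-2,0,150],0],[[-2,0,158],0],[[-2,0,158],0]]' 0.7
```

```text
[ 0.45901531 -0.08909023  0.112     ] [ 0.43993348 -0.02214098  0.07      ]
time: 3.2
tool_pos: [0.4583, -0.0871, 0.0675]
tool_rot: [-3.14, -0.001, 1.847]
contact_force: [-1.3, 0.3, 0.2]
opening: 0.0646
```

```bash
python3 -m pendant '[[[0,0,0],0],[[0,0,0],0],[[0,0,0],0],[[0,0,0],0],[[0,0,0],0],[[0,0,0],0]]' 0.1 50;  python3 -m pendant '[[[0,0,-2],0],[[0,0,-4],0],[[0,0,-5],0],[[0,0,-5],0]]' 0; python3 - <<'E'
from h import *
for n in ['scene','side']:
    im=robot.read_camera(n); np.save('pics/%s1.npy'%n,im)
a=np.load('pics/scene1.npy'); b=np.load('pics/side1.npy')
A=cv2.resize(a[110:210,190:310],None,fx=4,fy=4,interpolation=cv2.INTER_CUBIC)
B=cv2.resize(b[170:270,190:310],None,fx=4,fy=4,interpolation=cv2.INTER_CUBIC)
cv2.imwrite('pics/z3.png',np.vstack([A,B])[:600,:,::-1])
E
```

```text
time: 3.7
tool_pos: [0.4586, -0.0871, 0.0681]
tool_rot: [-3.141, -0.001, 1.847]
contact_force: [-0.9, -0.5, -0.7]
opening: 0.0288
time: 4.03
tool_pos: [0.4578, -0.0869, 0.0726]
tool_rot: [-3.14, -0.002, 1.847]
contact_force: [-0.3, -0.1, -9.0]
opening: 0.02
```

View pics/z3.png

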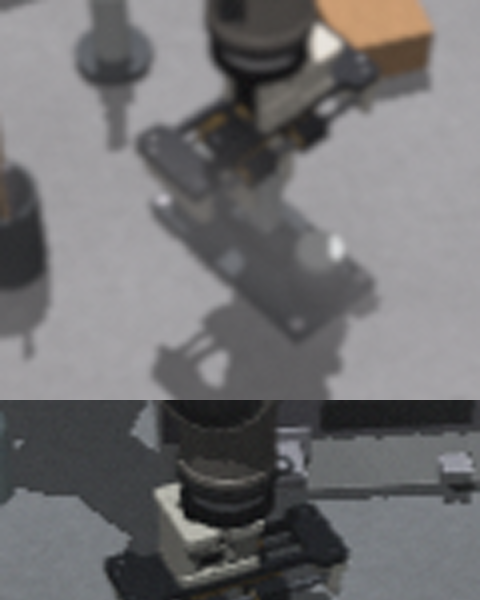

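```bash
python3 -m pendant '[[[8,10,0],2],[[18,24,0],5],[[28,38,0],8],[[38,52,0],11],[[48,66,0],14],[[58,80,0],17],[[66,90,0],18.3],[[71,97,1],18.3],[[71,97,2],18.3]]' 0; python3 - <<'E'
from h import *
s=robot.observe();print(s['tool_pos'],s['tool_rot'],s['contact_force'],s['torque'])
k=cal('wrist');im=robot.read_camera('wrist'); save('w2.png',im)
print(proj(k,[.5377,.141,.092])*1.5)
im=robot.read_camera('scene'); np.save('pics/scene2.npy',im)
cv2.imwrite('pics/z4.png',cv2.resize(im[130:240,210:330],None,fx=5,fy=5,interpolation=cv2.INTER_CUBIC)[:,:,::-1])
E
```

```text
time: 4.88
tool_pos: [0.5329, 0.0095, 0.0705]
tool_rot: [-3.141, -0.002, 1.529]
contact_force: [0.0, 8.5, 4.9]
opening: 0.0196
[0.53293645 0.0095377  0.07054499] [-3.14051009e+00 -2.25559215e-03  1.52945528e+00] [0.03692335 8.49959535 4.85744981] [ 1.21030846 -0.38147868  0.10837504]
[ 378.10843526 -110.89838244]
```

View pics/w2.png

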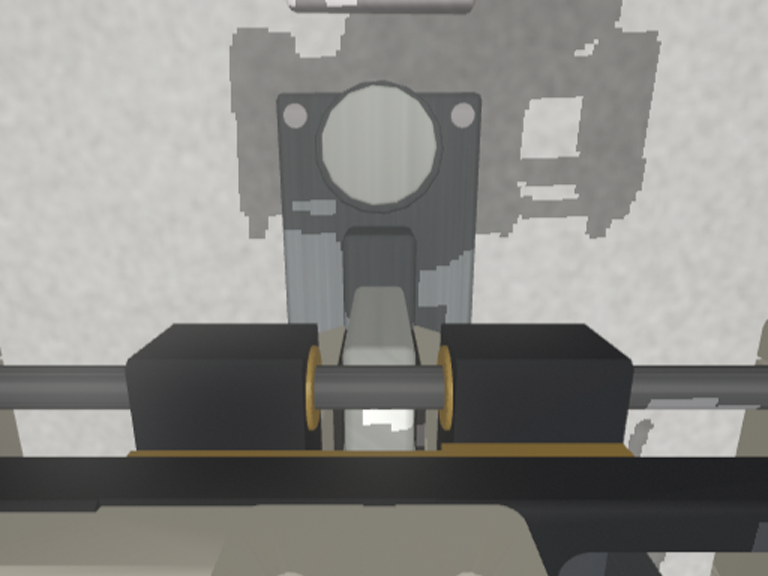

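View pics/z4.png

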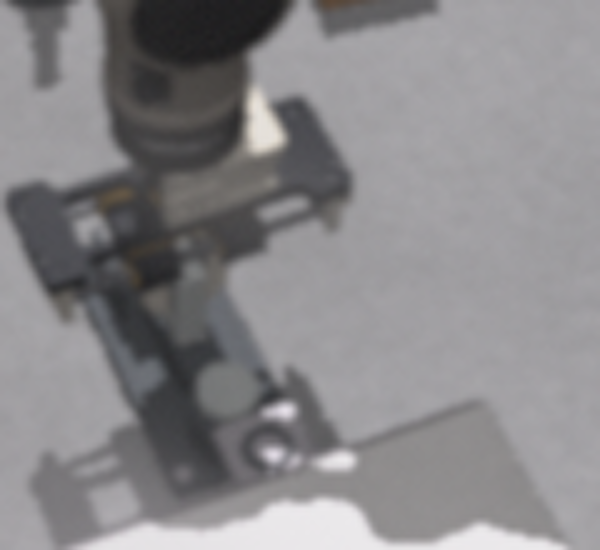

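```bash
python3 - <<'E'
from h import *
c=cal('scene');
for z in (.07,.073): print(atz(c,np.array([228,390])/5+[210,130]-.4,z))
print('ring',atz(c,np.array([269,448])/5+[210,130]-.4,.092))
k=cal('wrist')
for z in (.07,.073):print('w',atz(k,np.array([380,146])/1.5-.17,z))
print('lug edge', [atz(k,np.array(p)/1.5-.17,.092) for p in [(290,10),(472,10)]])
s=robot.observe();print(s['time'],s['contact_force'],s['torque'],s['tool_pos'])
E
```

```text
[0.53523596 0.08394085 0.07      ]
[0.53606482 0.08560399 0.073     ]
ring [0.53698913 0.14132724 0.092     ]
w [0.53513198 0.0797989  0.07      ]
w [0.53512591 0.07968584 0.073     ]
lug edge [array([0.51297994, 0.11398259, 0.092     ]), array([0.5604438 , 0.11201814, 0.092     ])]
4.9833 [ 0.75453266  1.23114683 -6.01832078] [ 0.20602975 -0.42609678  0.00326757] [0.53235478 0.00832828 0.07054395]
```

```bash
python3 -m pendant '[[[8,0,1],0],[[18,0,1],0],[[28,0,1],0],[[38,0,1],0],[[46,0,1],0],[[52,0,1],0],[[56,0,1],0],[[58,0,1],0],[[58,0,1.5],0],[[58,0,2.5],0]]' 0; python3 - <<'E'
from h import *
s=robot.observe();print(s['tool_pos'],s['tool_rot'],s['contact_force'],s['torque'])
k=cal('wrist');im=robot.read_camera('wrist'); save('w3.png',im)
im=robot.read_camera('scene'); np.save('pics/scene2.npy',im)
im2=robot.read_camera('side'); 
z=lambda i:cv2.resize(i,None,fx=5,fy=5,interpolation=cv2.INTER_CUBIC)[:,:,::-1]
cv2.imwrite('pics/z5.png',np.vstack([z(im[190:250,220:330]),z(im2[160:220,220:330])]))
E
```

```text
time: 5.82
tool_pos: [0.5354, 0.0655, 0.0705]
tool_rot: [3.141, -0.001, 1.53]
contact_force: [-8.1, -3.8, 24.6]
opening: 0.0197
[0.53536158 0.06551586 0.07049375] [ 3.14059883e+00 -5.17327111e-04  1.52978091e+00] [-8.07105512 -3.77038875 24.57109073] [-0.22557736  1.54194198  0.14369176]
```

View pics/w3.png

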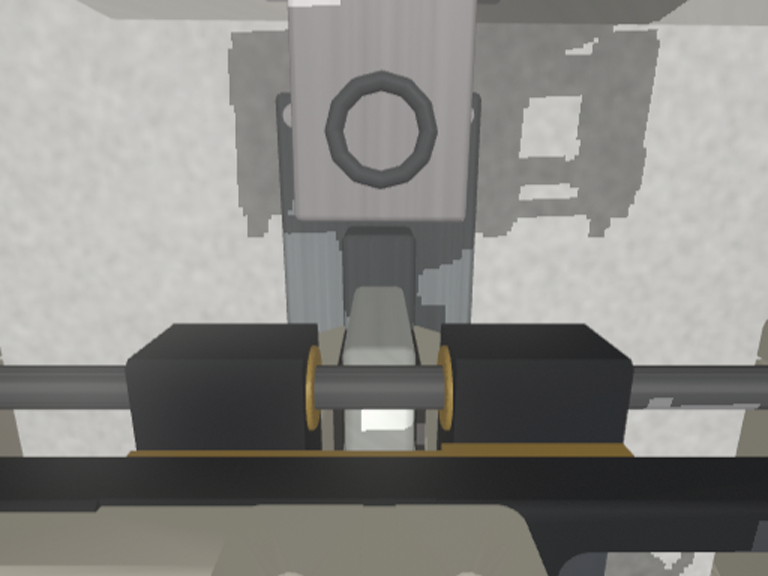

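View pics/z5.png

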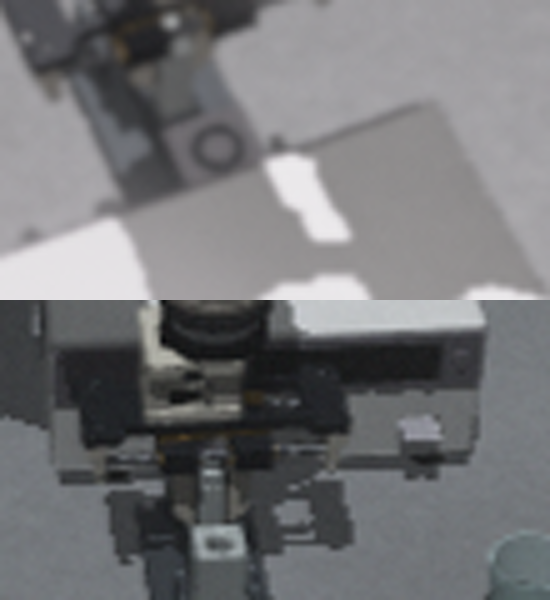

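```bash
python3 - <<'E'
from h import *
k=cal('wrist');g=lambda p:np.array(p)/1.5-.17
for z in (.092,.095): print('ring',atz(k,g((381,129.5)),z))
for z in (.068,.07): print('sad',atz(k,g((380,146)),z))
print([atz(k,g(p),.092) for p in [(296,219),(466,219)]])
c=cal('scene'); print('ring',atz(c,np.array([217,150])/5+[220,190]-.4,.092))
E
```

```text
ring [0.53845985 0.14053641 0.092     ]
ring [0.53843661 0.14033003 0.095     ]
sad [0.53811615 0.13705962 0.068     ]
sad [0.53810724 0.13698583 0.07      ]
[array([0.51291777, 0.11690257, 0.092     ]), array([0.56206929, 0.11490968, 0.092     ])]
ring [0.53860667 0.14201918 0.092     ]
```

```bash
python3 -m pendant '[[[1,0,-1],0],[[2.5,0,-1],0],[[3.5,0,-1],0],[[3.5,0,-1],0],[[3.5,0,-0.5],0]]' 0; python3 - <<'E'
from h import *
s=robot.observe();print(s['tool_pos'],s['tool_rot'],s['contact_force'],s['torque'])
k=cal('wrist');im=robot.read_camera('wrist'); save('w4.png',im)
E
```

```text
time: 6.38
tool_pos: [0.5348, 0.0692, 0.0706]
tool_rot: [-3.141, -0.001, 1.53]
contact_force: [-3.0, -0.5, -1.8]
opening: 0.0194
[0.5348365  0.06917204 0.07055488] [-3.14101589e+00 -6.62259563e-04  1.52998666e+00] [-3.04929684 -0.48263059 -1.77239273] [0.0259654  0.44560084 0.05418423]
```

View pics/w4.png

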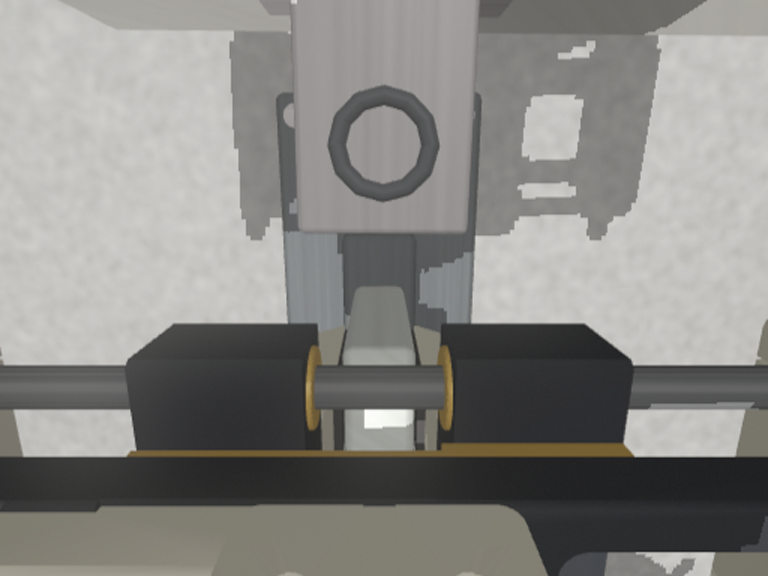

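```bash
python3 - <<'E'
from h import *
k=cal('wrist');g=lambda p:np.array(p)/1.5-.17
print('ring',atz(k,g((384,143)),.094), 'sad',atz(k,g((380,146)),.07))
E
```

```text
ring [0.53869212 0.14048151 0.094     ] sad [0.53763185 0.14062536 0.07      ]
```

```bash
python3 -m pendant '[[[0,0.6,0],0],[[0,1.3,0],0],[[0,1.3,0.5],0],[[0,1.3,0.5],0]]' 0; python3 -m pendant '[[[0,0,0],0],[[0,0,0],0],[[0,0,0],0],[[0,0,0],0]]' 0.6; python3 -m pendant '[[[0,0,-20],0],[[0,0,-50],0],[[0,0,-90],0],[[0,0,-130],0],[[-40,0,-160],0],[[-80,0,-180],0],[[-120,0,-180],0],[[-160,0,-180],0]]' 0.6; python3 - <<'E'
from h import *
s=robot.observe();print(s['tool_pos'],s['tool_rot'],s['contact_force'],s['torque'])
k=cal('wrist');im=robot.read_camera('wrist'); save('w5.png',im)
im=robot.read_camera('scene'); np.save('pics/scene2.npy',im)
im2=robot.read_camera('side'); 
z=lambda i:cv2.resize(i,None,fx=5,fy=5,interpolation=cv2.INTER_CUBIC)[:,:,::-1]
cv2.imwrite('pics/z6.png',np.vstack([z(im[170:230,210:320]),z(im2[170:230,220:330])]))
E
```

```text
time: 6.77
tool_pos: [0.5356, 0.0692, 0.0706]
tool_rot: [-3.14, -0.001, 1.53]
contact_force: [-5.3, 0.2, 1.5]
opening: 0.02
time: 7.1
tool_pos: [0.5365, 0.0691, 0.0711]
tool_rot: [3.141, -0.001, 1.53]
contact_force: [-0.1, -0.6, -1.3]
opening: 0.0416
time: 7.77
tool_pos: [0.5311, -0.0855, 0.2535]
tool_rot: [3.135, 0.001, 1.532]
contact_force: [1.2, -0.4, 0.6]
opening: 0.0555
[ 0.53108517 -0.08554798  0.25349692] [3.13537604e+00 7.23920210e-04 1.53157897e+00] [ 1.17795884 -0.44897077  0.5928867 ] [ 0.00417609 -0.15143039  0.02813526]
```

View pics/w5.png

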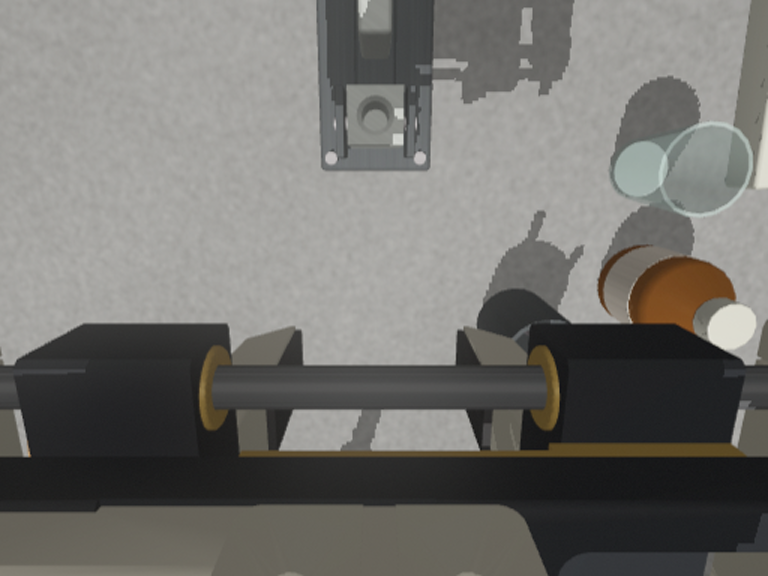

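View pics/z6.png

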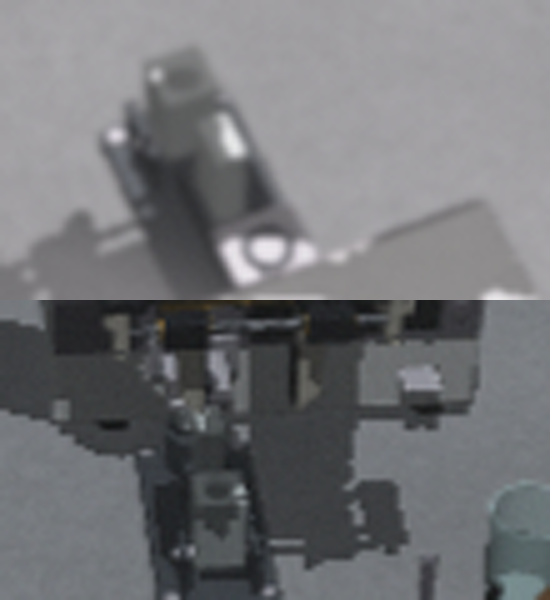

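```bash
python3 - <<'E'
from h import *
K={n:cal(n) for n in ['scene','side','wrist']}
a=np.array([183,76])/5+[210,170]-.4; b=np.array([220,188])/5+[220,170]-.4; w=np.array([375,113])/1.5-.17
for n,p in zip(K,(a,b,w)): print(n,atz(K[n],p,.095))
print(tri([(K['scene'],a),(K['side'],b)]))
# post top: scene, side
a=np.array([229,134])/5+[210,170]-.4
print('post',atz(K['scene'],a,.112))
# base rear corners wrist z=.012
print([atz(K['wrist'],np.array(p)/1.5-.17,.012) for p in [(321,170),(431,170)]])
s=robot.observe();print(s['tool_pos'],s['tool_rot'],s['time'])
E
```

```text
scene [0.53170473 0.01330075 0.095     ]
side [0.53291121 0.01188146 0.095     ]
wrist [0.53190251 0.01026836 0.095     ]
[0.53231089 0.01280167 0.09446709]
post [0.5297494  0.07295842 0.112     ]
[array([ 0.48544445, -0.0234663 ,  0.012     ]), array([ 0.5755232 , -0.02753881,  0.012     ])]
[ 0.53026185 -0.08692853  0.25111908] [ 3.13972616e+00 -1.68129770e-04  1.52499327e+00] 7.9167
```

```bash
python3 -m pendant '[[[-38,-6,0],0],[[-78,-12,0],0],[[-118,-18,0],0],[[-158,-24,0],0],[[-198,-30,0],0],[[-238,-36,0],0],[[-252,-36,0],0],[[-252,-36,0],0]]' 0.7;  python3 - <<'E'
from h import *
s=robot.observe();print(s['tool_pos'],s['tool_rot'],s['time'])
k=cal('wrist');im=robot.read_camera('wrist'); save('w6.png',im)
im=robot.read_camera('scene');im2=robot.read_camera('side'); 
z=lambda i:cv2.resize(i,None,fx=4,fy=4,interpolation=cv2.INTER_CUBIC)[:,:,::-1]
cv2.imwrite('pics/z7.png',np.hstack([z(im[60:190,160:260]),z(im2[200:330,220:310])]))
print(proj(k,[.4828,-.338,.198])*1.5)
E
```

```text
time: 8.58
tool_pos: [0.4825, -0.3394, 0.2503]
tool_rot: [3.14, 0.0, 1.522]
contact_force: [-0.0, 0.6, -1.2]
opening: 0.0639
[ 0.48249701 -0.33937854  0.25025678] [3.13997114e+00 3.82181627e-05 1.52182656e+00] 8.5833
[380.04281081 306.45130451]
```

View pics/w6.png

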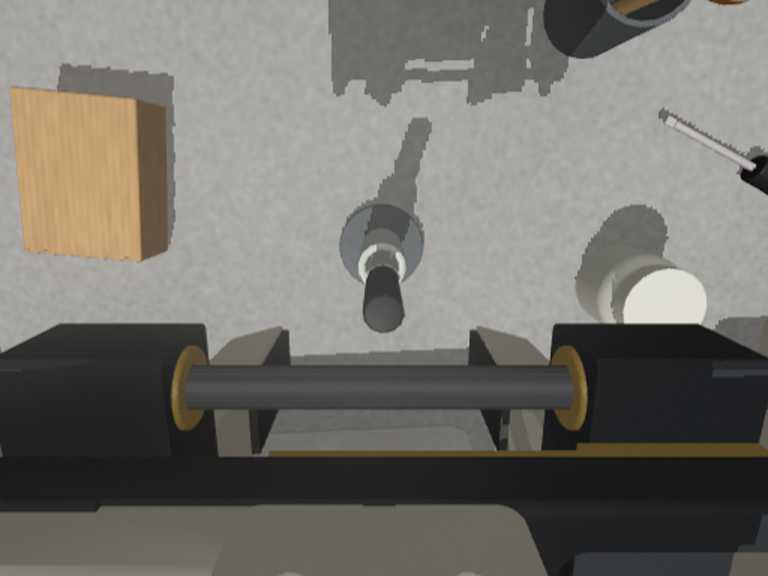

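View pics/z7.png

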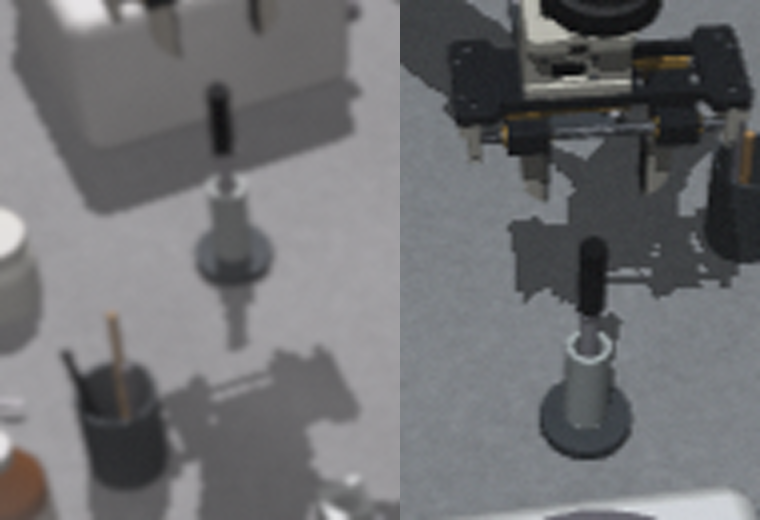

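```bash
python3 -m pendant '[[[0,1,30],0],[[0,1,60],0],[[0,1,90],0],[[0,1,102],0],[[0,1,105],0],[[0,1,105],0]]' 0.7; python3 -m pendant '[[[0,0,0],0],[[0,0,0],0],[[0,0,0],0],[[0,0,0],0],[[0,0,0],0],[[0,0,0],0],[[0,0,0],0]]' 0 40; python3 - <<'E'
from h import *
im=robot.read_camera('scene');im2=robot.read_camera('side'); 
z=lambda i:cv2.resize(i,None,fx=4,fy=4,interpolation=cv2.INTER_CUBIC)[:,:,::-1]
cv2.imwrite('pics/z8.png',np.hstack([z(im[60:190,160:260]),z(im2[200:330,220:310])]))
E
```

```text
time: 9.23
tool_pos: [0.4851, -0.3332, 0.1454]
tool_rot: [3.141, -0.003, 1.529]
contact_force: [0.3, -0.9, 1.2]
opening: 0.0638
time: 9.82
tool_pos: [0.4851, -0.3333, 0.1456]
tool_rot: [3.141, -0.002, 1.528]
contact_force: [-1.0, 0.1, 0.1]
opening: 0.022
```

View pics/z8.png

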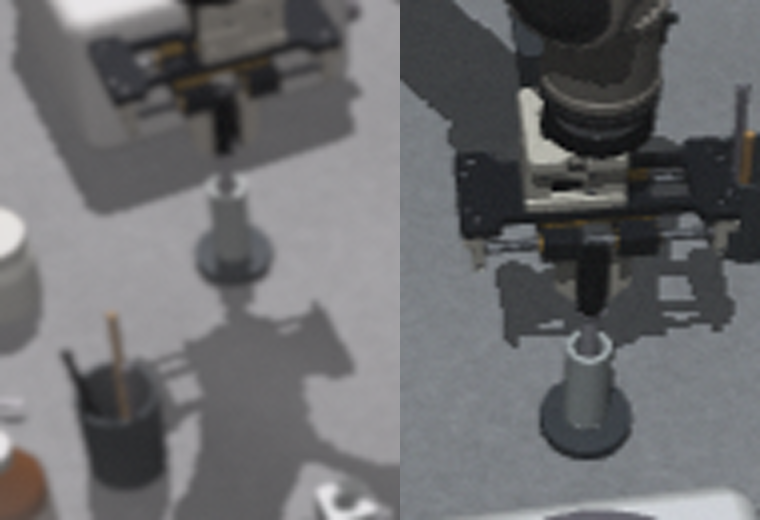

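```bash
python3 - <<'E'
from h import *
for i in range(2):
    im=robot.read_camera('wrist'); s=robot.observe();print(s['tool_pos'],s['time'],s['opening'])
save('w7.png',im);k=cal('wrist')
for z in (.095,.11,.125): print(z,proj(k,[.4835,-.3393,z])*1.5)
E
```

```text
[ 0.48501885 -0.33330854  0.14554442] 9.9667 0.01917069366452132
[ 0.48502331 -0.33329275  0.14555401] 10.0167 0.019233466976827665
0.095 [376.94049999 323.01446838]
0.11 [376.8253014  334.16678322]
0.125 [376.69255959 347.01744725]
```

View pics/w7.png

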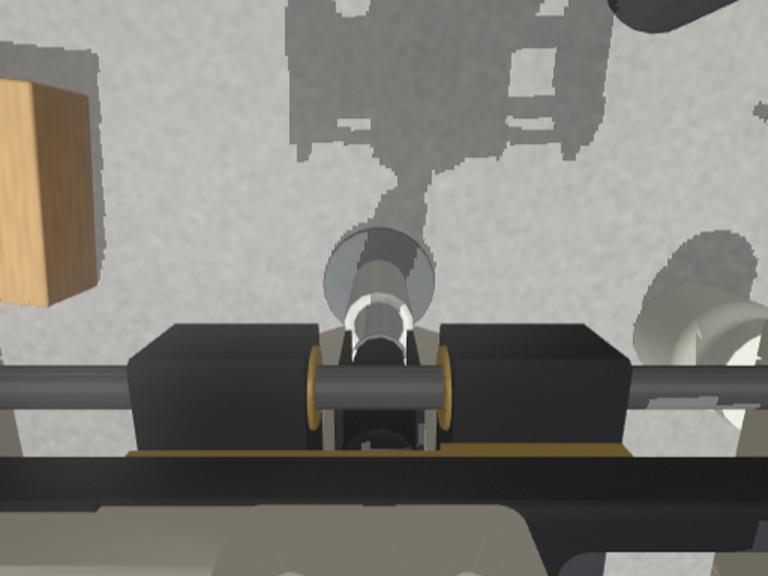

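```bash
python3 -m pendant '[[[0,0,0],0],[[0,0,0],0],[[-3,-1,0],0],[[-6,-1,0],0],[[-6,-1,0],0],[[-6,-1,0],0]]' 0.4; python3 -m pendant '[[[0,0,0],0],[[0,0,0],0],[[0,0,0],0],[[0,0,0],0],[[0,0,0],0],[[0,0,0],0]]' 0 45; python3 - <<'E'
from h import *
im=robot.read_camera('wrist'); s=robot.observe();print(s['tool_pos'],s['time'],s['opening'])
save('w8.png',im);k=cal('wrist')
E
```

```text
time: 10.52
tool_pos: [0.4837, -0.3396, 0.1455]
tool_rot: [3.141, -0.002, 1.528]
contact_force: [0.7, -0.2, 0.2]
opening: 0.0363
time: 11.02
tool_pos: [0.4837, -0.3395, 0.1454]
tool_rot: [3.141, -0.002, 1.528]
contact_force: [-0.7, 0.5, -0.1]
opening: 0.0197
[ 0.48372815 -0.3394991   0.14543432] 11.0667 0.019194719465200072
```

View pics/w8.png

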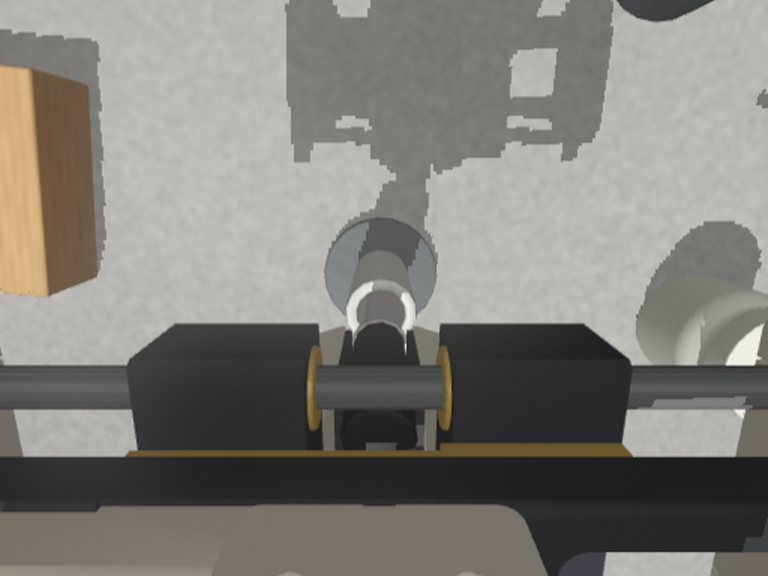

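```bash
python3 - <<'E'
from h import *
im=robot.read_camera('wrist'); s=robot.observe(); k=cal('wrist');p=s['tool_pos']
for z in (.092,.130): print(z,proj(k,[p[0],p[1],z])*1.5)
for dy in (-.004,.004): print(dy,proj(k,[p[0],p[1]+dy,.130])*1.5)
z=cv2.resize(im[185:260,210:300],None,fx=7,fy=7,interpolation=cv2.INTER_CUBIC); cv2.imwrite('pics/z9.png',z[:,:,::-1])
E
```

```text
0.092 [379.68570437 308.82919829]
0.13 [379.91139345 337.45547316]
-0.004 [380.33232707 347.00993141]
0.004 [379.4859546 327.7987542]
```

View pics/z9.png

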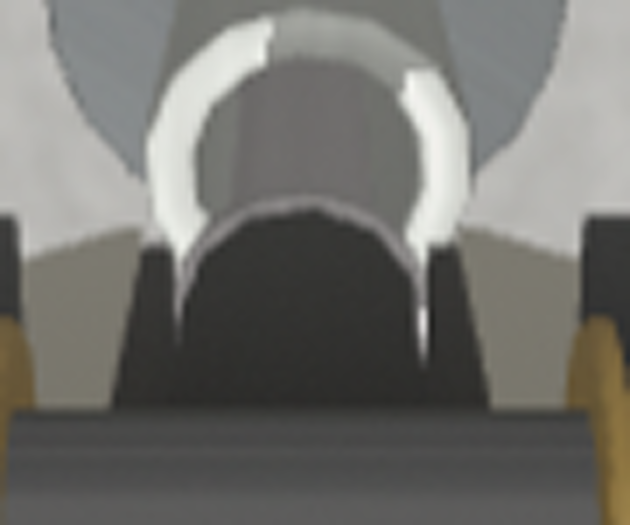

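```bash
python3 -m pendant '[[[0,0,-15],0],[[0,0,-40],0],[[0,0,-75],0],[[0,0,-105],0],[[20,2,-120],0],[[55,5,-120],0],[[95,9,-120],0],[[135,13,-120],0],[[175,17,-120],0],[[210,20,-120],0]]' 0;  python3 -m pendant '[[[35,3,0],0],[[70,7,0],0],[[100,10,0],0],[[125,12,0],0],[[140,13,0],0],[[143,13,0],0],[[143,13,0],0],[[143,13,0],0]]' 0; python3 - <<'E'
from h import *
s=robot.observe();print(s['tool_pos'],s['tool_rot'],s['time'],s['opening'],s['contact_force'])
k=cal('wrist');im=robot.read_camera('wrist'); save('w9.png',im)
im=robot.read_camera('scene');im2=robot.read_camera('side'); 
z=lambda i:cv2.resize(i,None,fx=4,fy=4,interpolation=cv2.INTER_CUBIC)[:,:,::-1]
cv2.imwrite('pics/z10.png',np.hstack([z(im[120:250,200:300]),z(im2[130:260,200:300])]))
for z in (.095,.12): print(proj(k,[s['tool_pos'][0],s['tool_pos'][1],z])*1.5)
E
```

```text
time: 11.95
tool_pos: [0.5123, -0.1284, 0.2659]
tool_rot: [3.141, -0.003, 1.528]
contact_force: [0.4, 0.6, -0.2]
opening: 0.0192
time: 12.62
tool_pos: [0.5313, 0.0133, 0.2662]
tool_rot: [-3.142, -0.003, 1.528]
contact_force: [-0.1, -0.4, -2.0]
opening: 0.0189
[0.53127795 0.01331063 0.26617615] [-3.14158608e+00 -2.51699977e-03  1.52828880e+00] 12.6167 0.018904747395928186 [-0.13089787 -0.40528058 -1.96749848]
[379.50928419 260.097163  ]
[379.55408636 267.46569776]
```

View pics/w9.png

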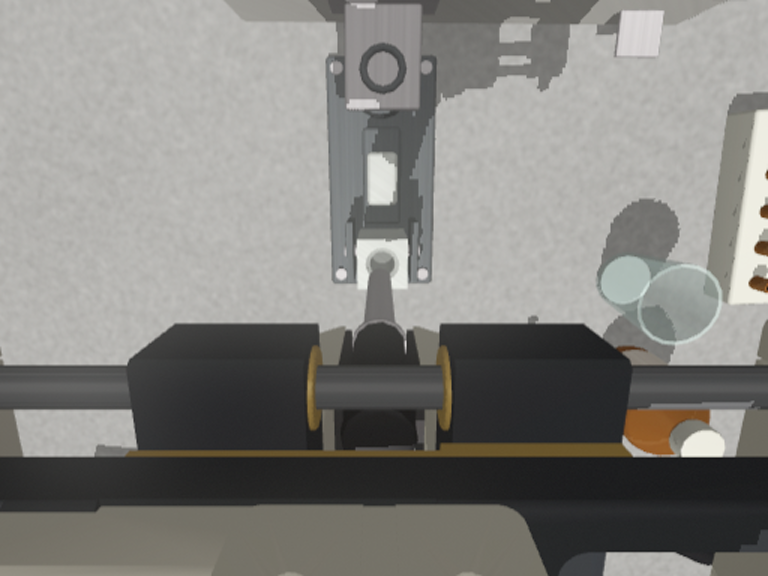

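View pics/z10.png

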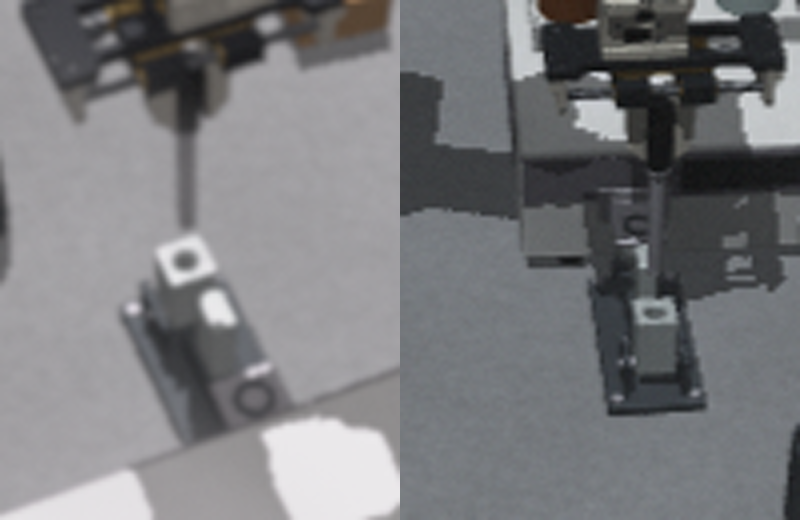

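```bash
python3 - <<'E'
from h import *
K={n:cal(n) for n in ['scene','side','wrist']}
sc=lambda p:np.array(p)/4+[200,120]-.375
sd=lambda p:np.array([p[0]-400,p[1]])/4+[200,130]-.375
F=tri([(K['scene'],sc((186,223))),(K['side'],sd((655,291)))])
M=tri([(K['scene'],sc((186,260))),(K['side'],sd((656,312)))])
print(F,M)
print('mouth z',atz(K['scene'],sc((186,260)),.095),atz(K['side'],sd((656,312)),.095),atz(K['wrist'],np.array([381,262])/1.5-.17,.095))
for z in (.138,.141): print('foot',z,atz(K['scene'],sc((186,223)),z),atz(K['side'],sd((655,291)),z))
# sleeve bottom/ neck
print('neck',tri([(K['scene'],sc((188,130))),(K['side'],sd((658,170)))]))
for z in (.138,.141): print('w',atz(K['wrist'],np.array([382,272])/1.5-.17,z))
E
```

```text
[0.52804886 0.0019867  0.12637681] [0.53210035 0.01153204 0.09358542]
mouth z [0.53163764 0.01261935 0.095     ] [0.53260835 0.00954471 0.095     ] [0.53224333 0.01151401 0.095     ]
foot 0.138 [0.53001927 0.01011391 0.138     ] [ 0.52686288 -0.01248742  0.138     ]
foot 0.141 [0.53092443 0.01213151 0.141     ] [ 0.52618272 -0.01606368  0.141     ]
neck [0.53008744 0.0139604  0.24816432]
w [0.53279359 0.01381253 0.138     ]
w [0.53280358 0.01448438 0.141     ]
```

```bash
python3 - <<'E'
from h import *
K={n:cal(n) for n in ['scene','side','wrist']}
for P in ([.531,.0115,.138],[.531,.0115,.128],[.5313,.0133,.25],[.5322,.0115,.095]):
    print(P,(proj(K['side'],P)+.375-[200,130])*4+[400,0],(proj(K['scene'],P)+.375-[200,120])*4)
im2=robot.read_camera('side'); im=robot.read_camera('scene')
z=lambda i:cv2.resize(i,None,fx=10,fy=10,interpolation=cv2.INTER_CUBIC)[:,:,::-1]
cv2.imwrite('pics/z11.png',np.hstack([z(im2[160:220,245:285]),z(im[135:195,225:265])]))
E
```

```text
[0.531, 0.0115, 0.138] [655.12017091 273.39526755] [185.58246281 224.83863521]
[0.531, 0.0115, 0.128] [654.82436263 282.20050267] [185.71552854 232.87387739]
[0.5313, 0.0133, 0.25] [658.59950539 168.37477246] [184.67207705 128.41728595]
[0.5322, 0.0115, 0.095] [655.18723766 310.64125913] [184.69881172 259.16209907]
```

View pics/z11.png

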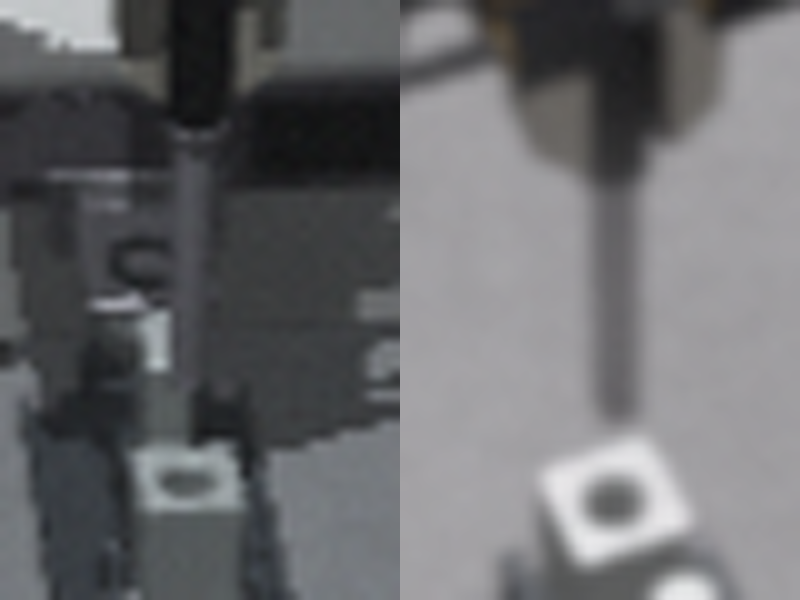

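```bash
python3 - <<'E'
from h import *
im=robot.read_camera('wrist'); s=robot.observe(); k=cal('wrist');p=s['tool_pos'];print(p,s['time'])
cv2.imwrite('pics/z12.png',cv2.resize(im[155:235,220:290],None,fx=7,fy=7,interpolation=cv2.INTER_CUBIC)[:,:,::-1])
K={n:cal(n) for n in ['scene','side']}
for n in K:
  b=proj(K[n],[.5322,.0115,.138]); print(n,b,'dx',proj(K[n],[.5332,.0115,.138])-b,'dy',proj(K[n],[.5322,.0125,.138])-b,'mouth',proj(K[n],[.5322,.0115,.095]))
b=proj(k,[.5322,.0115,.138]);print('w',b,proj(k,[.5332,.0115,.138])-b,proj(k,[.5322,.0125,.138])-b,'mouth',proj(k,[.5322,.0115,.095]))
E
```

```text
[0.53138963 0.01308212 0.2662957 ] 12.9167
scene [245.64888237 175.9753963 ] dx [-0.30992839  0.11733827] dy [0.14369787 0.24916126] mouth [245.79970293 184.41552477]
side [263.74136309 197.94515958] dx [ 0.28021881 -0.02387698] dy [-0.04724579 -0.17697404] mouth [263.42180942 207.28531478]
w [253.91640018 183.94316439] [ 1.06564294 -0.04483466] [-0.04487487 -1.03880169] mouth [253.74014195 174.82538758]
```

View pics/z12.png

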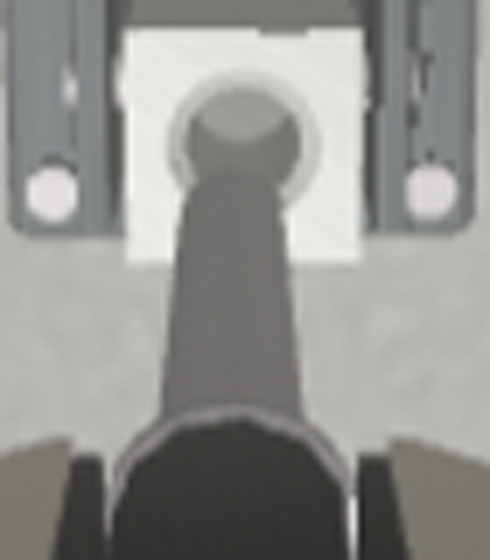

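```bash
python3 -m pendant '[[[0.5,1.2,5],0],[[0.5,1.2,15],0],[[0.5,1.2,28],0],[[0.5,1.2,38],0],[[0.5,1.2,44],0],[[0.5,1.2,50],0],[[0.5,1.2,56],0],[[0.5,1.2,60],0]]' 0; python3 - <<'E'
from h import *
im=robot.read_camera('wrist'); s=robot.observe(); print(s['tool_pos'],s['contact_force'],s['torque'])
cv2.imwrite('pics/z13.png',cv2.resize(im[120:250,200:310],None,fx=5,fy=5,interpolation=cv2.INTER_CUBIC)[:600,:,::-1])
E
```

```text
time: 13.58
tool_pos: [0.5326, 0.0137, 0.2056]
tool_rot: [-3.142, -0.003, 1.527]
contact_force: [0.4, -0.8, -2.0]
opening: 0.0196
[0.5322612  0.01374812 0.20508415] [-0.41291258 -0.08306981 -2.49577336] [-0.01465664 -0.04648132 -0.03214269]
```

View pics/z13.png

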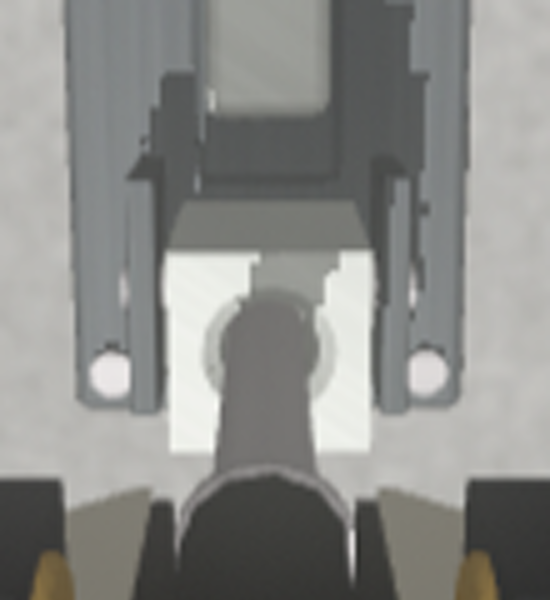

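```bash
python3 -m pendant '[[[0,0,6],0],[[0,0,13],0],[[0,0,20],0],[[0,0,25],0],[[0,0,28],0],[[0,0,30],0],[[0,0,30],0]]' 0;python3 -m pendant '[[[0,0,1.5],0],[[0,0,3],0],[[0,0,4],0],[[0,0,4],0]]' 0
```

```text
time: 14.22
tool_pos: [0.5321, 0.0139, 0.1747]
tool_rot: [-3.14, -0.003, 1.527]
contact_force: [0.5, -0.7, -1.8]
opening: 0.0195
time: 14.55
tool_pos: [0.5326, 0.0138, 0.1723]
tool_rot: [3.141, -0.003, 1.527]
contact_force: [-1.7, -0.4, 8.1]
opening: 0.0194
```

```bash
python3 -m pendant '[[[0,0,1.5],0],[[0,0,1.5],0],[[-7,0,1.5],0],[[-15,0,2],0],[[-22,0,3],0],[[-30,0,4],0],[[-38,0,5.5],0],[[-45,0,7.5],0],[[-45,0,7.5],0]]' 0 55; python3 - <<'E'
from h import *
s=robot.observe(); print(s['tool_pos'],s['contact_force'],s['torque'],s['opening'])
im=robot.read_camera('scene');im2=robot.read_camera('side'); 
z=lambda i:cv2.resize(i,None,fx=5,fy=5,interpolation=cv2.INTER_CUBIC)[:,:,::-1]
cv2.imwrite('pics/z14.png',np.hstack([z(im[125:240,210:285]),z(im2[120:235,225:305])]))
E
```

```text
time: 15.3
tool_pos: [0.5314, -0.0304, 0.1665]
tool_rot: [3.138, -0.006, 1.526]
contact_force: [-1.0, 5.6, 10.3]
opening: 0.0191
[ 0.53143148 -0.03036372  0.16650304] [-0.97837612  5.59003153 10.32681202] [1.64681738 0.34627973 0.02601724] 0.019070414118286097
```

View pics/z14.png

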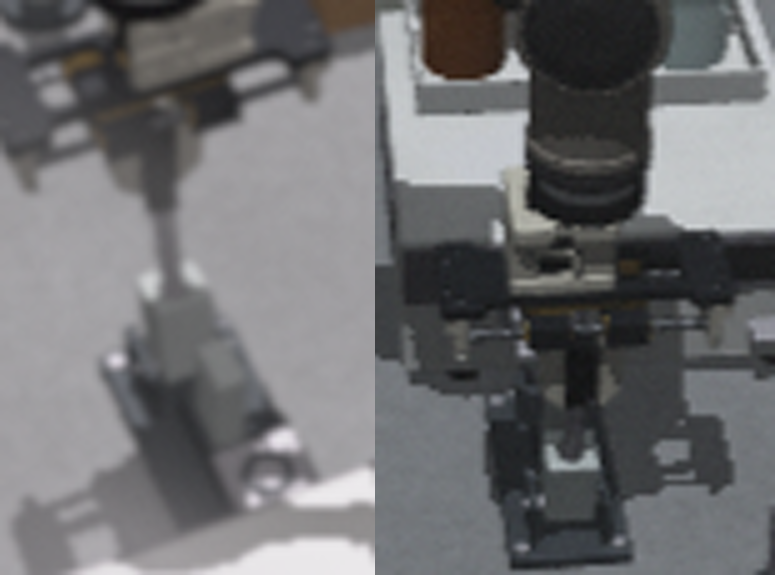

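```bash
python3 -m pendant '[[[-7,0,2.5],0],[[-15,0,5.5],0],[[-22,0,8.5],0],[[-29,0,12],0],[[-36,0,16],0],[[-42,0,20],0],[[-49,0,25],0],[[-52,0,27],0],[[-52,0,27],0],[[-52,0,27],0]]' 0 58; python3 - <<'E'
from h import *
s=robot.observe(); print(s['tool_pos'],s['contact_force'],s['torque'],s['opening'])
im=robot.read_camera('scene');im2=robot.read_camera('side'); w=robot.read_camera('wrist'); save('w15.png',w)
z=lambda i:cv2.resize(i,None,fx=5,fy=5,interpolation=cv2.INTER_CUBIC)[:,:,::-1]
cv2.imwrite('pics/z15.png',np.hstack([z(im[125:240,210:285]),z(im2[120:235,225:305])]))
s=robot.observe(); print(s['tool_pos'],s['contact_force'],s['torque'],s['opening'])
E
```

```text
time: 16.23
tool_pos: [0.5316, -0.0827, 0.1435]
tool_rot: [3.13, -0.004, 1.526]
contact_force: [-3.4, 0.4, 23.9]
opening: 0.0186
[ 0.53158143 -0.08271337  0.14353462] [-3.40404294  0.44662035 23.90509162] [0.58530375 0.54519942 0.19996455] 0.01861322149746986
[ 0.53163672 -0.08254667  0.14366967] [-2.80176782  0.55251343 23.63295083] [0.60370432 0.61042588 0.15355678] 0.018834056960544836
```

View pics/z15.png

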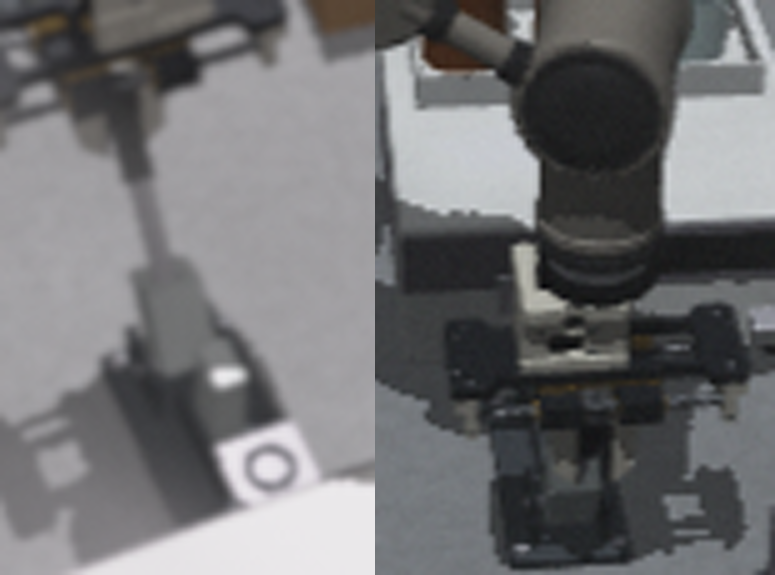

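View pics/w15.png

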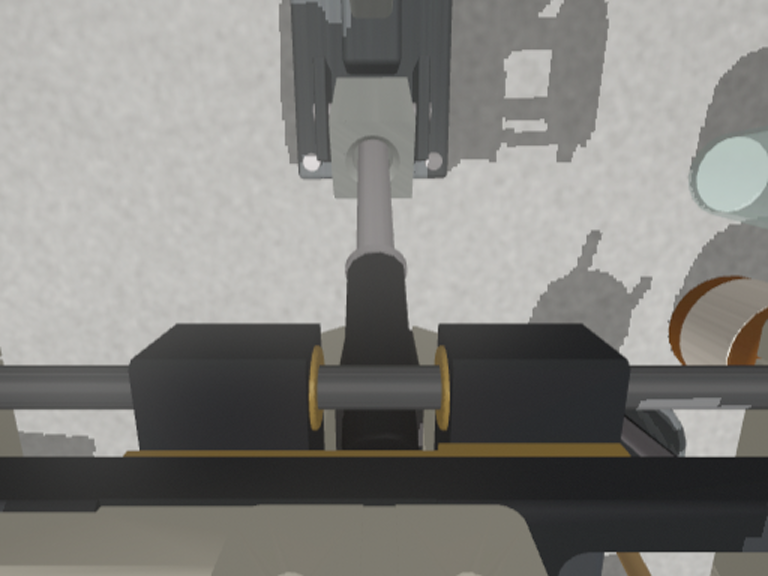

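```bash
cat >> h.py <<'E'
def lift(show=None):
    im=robot.read_camera('scene'); a=np.load('pics/scene0.npy')
    up=lambda i:cv2.resize(cv2.cvtColor(i,cv2.COLOR_RGB2GRAY)[205:260,230:320],None,fx=8,fy=8,interpolation=cv2.INTER_CUBIC)
    A=up(a);B=up(im); k=cal('scene')
    out=[]
    for h in (0,.004,.008,.01,.012,.014,.016,.018): out.append((h,np.round(proj(k,[.538-0*h,.1415+.092/.405*h,.092+h])-proj(k,[.538,.1415,.092]),2)))
    # ring template
    c=np.array([(263.3+.5-230)*8,(219.2+.5-205)*8]).astype(int); T=A[c[1]-34:c[1]+34,c[0]-34:c[0]+34]
    r=cv2.matchTemplate(B,T,cv2.TM_CCOEFF_NORMED); _,v,_,l=cv2.minMaxLoc(r)
    print('ring shift px',(np.array(l)+34-c)/8,'score',round(v,2)); print(out)
    if show: cv2.imwrite('pics/'+show,np.vstack([A[:300],B[:300]]))
E
python3 - <<'E'
from h import *
lift('z16.png')
E
```

```text
ring shift px [ 0.375 -1.125] score 0.98
[(0, array([0., 0.])), (0.004, array([ 0.18, -0.46])), (0.008, array([ 0.36, -0.91])), (0.01, array([ 0.44, -1.14])), (0.012, array([ 0.53, -1.38])), (0.014, array([ 0.62, -1.61])), (0.016, array([ 0.72, -1.84])), (0.018, array([ 0.81, -2.07]))]
```

View pics/z16.png

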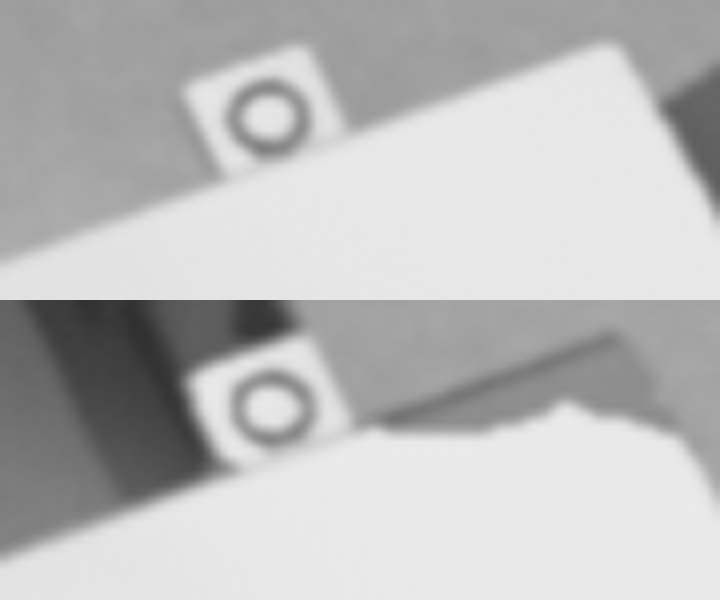

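```bash
python3 -m pendant '[[[-3,0,3],0],[[-6,0,5],0],[[-9,0,7],0],[[-12,0,10],0],[[-14,0,12],0],[[-14,0,12],0],[[-14,0,12],0]]' 0 60; python3 - <<'E'
from h import *
s=robot.observe(); print(s['tool_pos'],s['contact_force'],s['torque'],s['opening'])
lift('z17.png')
w=robot.read_camera('wrist'); save('w17.png',w)
E
```

```text
time: 17.02
tool_pos: [0.5321, -0.0963, 0.1345]
tool_rot: [3.126, -0.003, 1.527]
contact_force: [-3.9, 2.9, 17.6]
opening: 0.0182
[ 0.53212632 -0.0963126   0.13446523] [-3.94839589  2.88674404 17.64482004] [0.92474184 0.76198533 0.19368596] 0.01816156981172885
ring shift px [ 0.5 -1.5] score 0.87
[(0, array([0., 0.])), (0.004, array([ 0.18, -0.46])), (0.008, array([ 0.36, -0.91])), (0.01, array([ 0.44, -1.14])), (0.012, array([ 0.53, -1.38])), (0.014, array([ 0.62, -1.61])), (0.016, array([ 0.72, -1.84])), (0.018, array([ 0.81, -2.07]))]
```

View pics/w17.png

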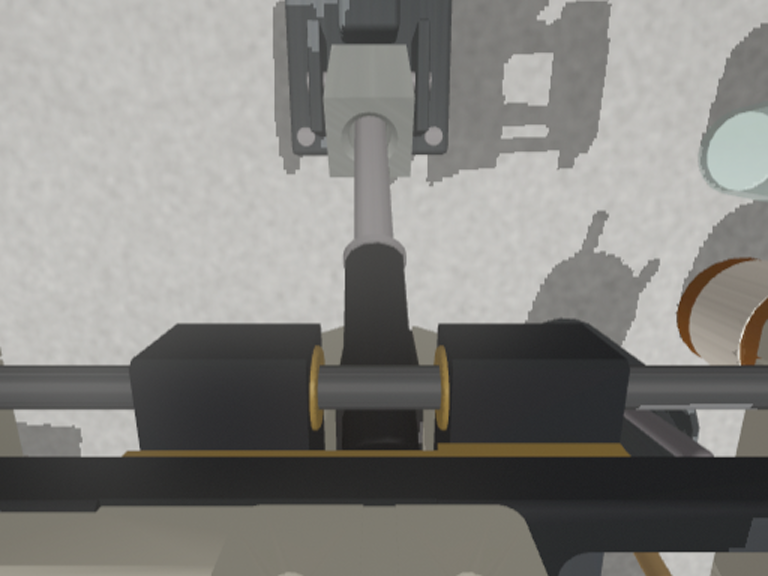

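```bash
python3 - <<'E'
from h import *
k=cal('wrist')
print([atz(k,np.array(p)/1.5-.17,.012) for p in [(306,136),(433.5,136)]])
# earlier pose w5 screws at (331,158),(420,158)
s=robot.observe();print(s['time'])
E
```

```text
[array([ 0.49563146, -0.01273047,  0.012     ]), array([ 0.56819051, -0.01581584,  0.012     ])]
17.1167
```

```bash
python3 -m pendant '[[[7,0,-4],0],[[15,0,-9],0],[[26,0,-15],0],[[36,0,-19.5],0],[[50,0,-26],0],[[65,0,-31],0],[[80,0,-34.5],0],[[95,0,-36.5],0],[[107,0,-37.5],0],[[112,0,-37.5],0]]' 0 50;  python3 -m pendant '[[[2,0,0],0],[[2,0,0],0],[[2,0,0],0]]' 0; python3 - <<'E'
from h import *
s=robot.observe(); print(s['tool_pos'],s['contact_force'],s['torque'],s['opening'])
lift('z18.png')
w=robot.read_camera('wrist'); save('w18.png',w)
im2=robot.read_camera('side');im=robot.read_camera('scene')
z=lambda i:cv2.resize(i,None,fx=5,fy=5,interpolation=cv2.INTER_CUBIC)[:,:,::-1]
cv2.imwrite('pics/z19.png',np.hstack([z(im[125:240,210:285]),z(im2[120:235,225:305])]))
E
```

```text
time: 17.95
tool_pos: [0.5367, 0.0161, 0.1727]
tool_rot: [3.125, -0.002, 1.528]
contact_force: [-1.1, -6.9, 1.9]
opening: 0.0182
time: 18.2
tool_pos: [0.5369, 0.0172, 0.1729]
tool_rot: [3.125, 0.0, 1.529]
contact_force: [-0.3, -4.8, 0.6]
opening: 0.0176
[0.53690815 0.01715568 0.17292803] [-0.28493529 -4.7656069   0.63564095] [-1.48693932  0.14725116  0.0209572 ] 0.01764166363913493
ring shift px [-0.5   -0.125] score 0.88
[(0, array([0., 0.])), (0.004, array([ 0.18, -0.46])), (0.008, array([ 0.36, -0.91])), (0.01, array([ 0.44, -1.14])), (0.012, array([ 0.53, -1.38])), (0.014, array([ 0.62, -1.61])), (0.016, array([ 0.72, -1.84])), (0.018, array([ 0.81, -2.07]))]
```

View pics/w18.png

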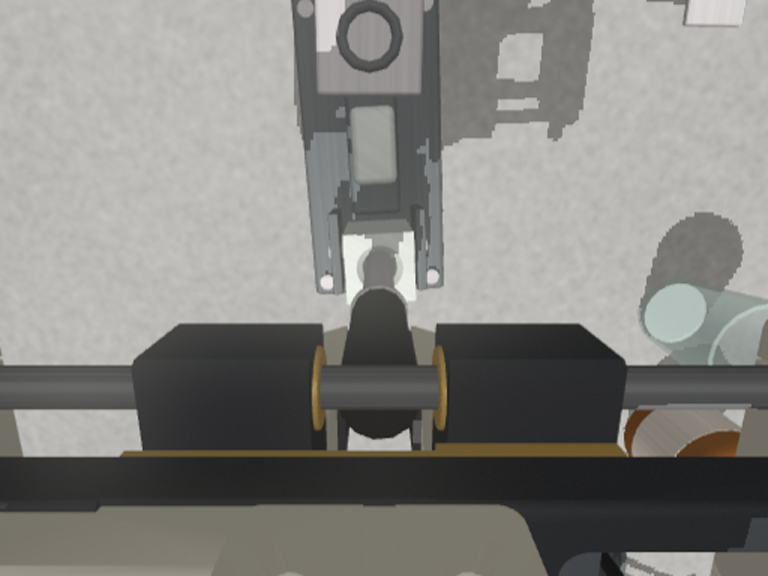

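View pics/z19.png

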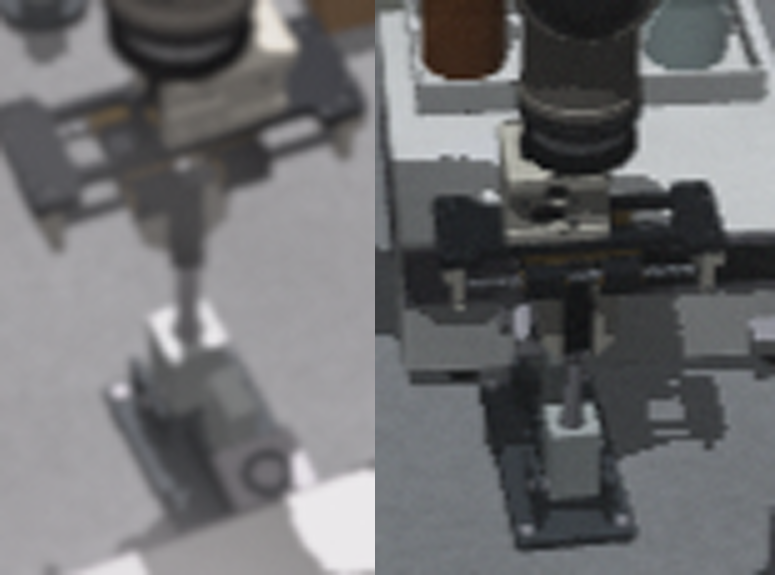

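```bash
python3 - <<'E'
from h import *
k=cal('wrist');g=lambda p:np.array(p)/1.5-.17
r=[atz(k,g(p),.012) for p in [(327,283),(432,276.5)]]; f=[atz(k,g(p),.012) for p in [(306,8),(428,3)]]
print(r,f)
for a,b in (r,f): v=b-a;print(np.degrees(np.arctan2(v[1],v[0])),np.linalg.norm(v),(a+b)/2)
rm,fm=(r[0]+r[1])/2,(f[0]+f[1])/2; v=fm-rm; u=v/np.linalg.norm(v); print('yaw',np.degrees(np.arctan2(v[1],v[0]))-90,np.linalg.norm(v),'center',(rm+fm)/2,'saddle',(rm+fm)/2+.07*u)
print('ring',atz(k,g((370,36)),.093),'mouth?',atz(k,g((380,268)),.095))
s=robot.observe();print(s['tool_pos'],s['tool_rot'],s['contact_force'])
E
```

```text
[array([0.50222941, 0.00411212, 0.012     ]), array([0.57560535, 0.00539345, 0.012     ])] [array([0.50147506, 0.1763455 , 0.012     ]), array([0.5756015 , 0.17628526, 0.012     ])]
1.0004292338150969 0.07338712624272183 [0.53891738 0.00475279 0.012     ]
-0.046559093223610355 0.07412646045226312 [0.53853828 0.17631538 0.012     ]
yaw 0.12660524688550368 0.17156301375691035 center [0.53872783 0.09053408 0.012     ] saddle [0.53857315 0.16053391 0.012     ]
ring [0.53880179 0.1399697  0.093     ] mouth? [0.53883444 0.03123358 0.095     ]
[0.53688285 0.01701325 0.17290038] [ 3.12489642e+00 -1.83383896e-04  1.52793928e+00] [-1.16557573 -5.10521302  0.34349995]
```

```bash
python3 -m pendant '[[[-3,0.1,0],0],[[-6,0.2,0],0],[[-9,0.4,0],0],[[-12,0.5,0],0],[[-15,0.6,0],0],[[-18,0.8,0],0],[[-20,0.9,0],0],[[-20,0.9,0],0]]' 0 60; cat >> h.py <<'E'
def jack(name):
    s=robot.observe();print(s['tool_pos'],s['tool_rot'],s['contact_force'],s['torque'],s['opening'])
    k=cal('wrist');w=robot.read_camera('wrist'); save(name,w)
def jpos(rl,rr,fl,fr,ring,mouth=None):
    k=cal('wrist');g=lambda p:np.array(p)/1.5-.17
    r=[atz(k,g(p),.012) for p in (rl,rr)]; f=[atz(k,g(p),.012) for p in (fl,fr)]
    rm,fm=(r[0]+r[1])/2,(f[0]+f[1])/2; v=fm-rm; u=v/np.linalg.norm(v)
    print('yaw',np.degrees(np.arctan2(v[1],v[0]))-90,np.linalg.norm(v),'center',(rm+fm)/2,'saddle',(rm+fm)/2+.07*u,'ring',atz(k,g(ring),.093))
    if mouth is not None: print('mouth',atz(k,g(mouth),.095),'expected',(rm+fm)/2-.06*u)
E
python3 -c "
from h import *
jack('w20.png')"
```

```text
time: 19.07
tool_pos: [0.5367, -0.0032, 0.1727]
tool_rot: [3.126, -0.001, 1.528]
contact_force: [-0.9, 4.1, -4.2]
opening: 0.0171
[ 0.53673003 -0.00318558  0.17271799] [ 3.12553985e+00 -5.06633434e-04  1.52759695e+00] [-0.88619285  4.08376576 -4.24085046] [ 1.01174099 -0.0061945  -0.02085338] 0.01705578111619211
```

View pics/w20.png

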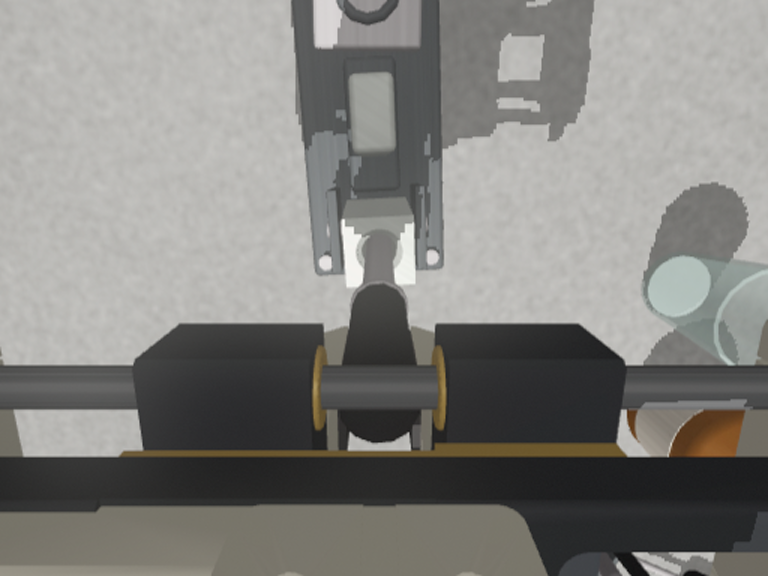

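```bash
python3 - <<'E'
from h import *
k=cal('wrist');g=lambda p:np.array(p)/1.5-.17
r=[atz(k,g(p),.012) for p in [(325,263),(432,257)]];m=(r[0]+r[1])/2;print(r,m)
p=atz(k,g((372,112)),.112);print('post',p)
v=p-m;print(np.degrees(np.arctan2(v[1],v[0]))-90)
print('mouth',atz(k,g((380,245)),.095))
E
```

```text
[array([ 0.50163214, -0.00157077,  0.012     ]), array([ 0.57555908, -0.00072947,  0.012     ])] [ 0.53859561 -0.00115012  0.012     ]
post [0.53793963 0.08504764 0.112     ]
0.43602274665214225
mouth [0.53915853 0.0231517  0.095     ]
```

```bash
python3 -m pendant '[[[-2.5,0.1,0],0],[[-5,0.2,0],0],[[-7.5,0.4,0],0],[[-10,0.5,0],0],[[-12,0.6,0],0],[[-12,0.6,0],0]]' 0 60; 
python3 -c "
from h import *
jack('w21.png')"
```

```text
time: 19.62
tool_pos: [0.5368, -0.0159, 0.1725]
tool_rot: [3.126, 0.0, 1.527]
contact_force: [0.5, 0.0, -6.5]
opening: 0.0139
[ 0.53675008 -0.01586609  0.17253157] [3.12582808e+00 2.31640238e-04 1.52719353e+00] [ 0.46292548  0.03506469 -6.50185139] [-0.3512182  -0.15129831 -0.01139269] 0.013874558496817289
```

View pics/w21.png

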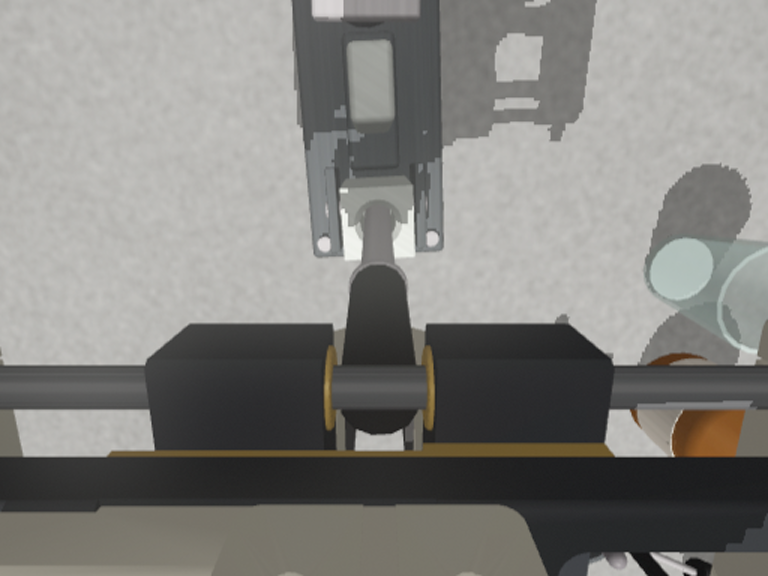

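```bash
python3 - <<'E'
from h import *
k=cal('wrist');g=lambda p:np.array(p)/1.5-.17
r=[atz(k,g(p),.012) for p in [(324,244),(432,238.5)]];m=(r[0]+r[1])/2;print(r,m)
p=atz(k,g((371,80)),.112);print('post',p)
v=p-m;print(np.degrees(np.arctan2(v[1],v[0]))-90)
E
```

```text
[array([ 0.50185341, -0.00098542,  0.012     ]), array([ 5.75668585e-01, -5.46533256e-04,  1.20000000e-02])] [ 0.538761   -0.00076598  0.012     ]
post [0.53812448 0.08541986 0.112     ]
0.42314371788509675
```

```bash
python3 -m pendant '[[[0,0,0],0],[[0,0,0],0],[[0,0,0],0],[[0,0,-15],0],[[0,0,-40],0],[[0,0,-70],0],[[0,0,-85],-1.5],[[0,0,-85],-2.9],[[0,0,-85],-2.9]]' 0.6; 
python3 - <<'E'
from h import *
jack('w22.png')
im2=robot.read_camera('side');im=robot.read_camera('scene');np.save('pics/scene3.npy',im)
z=lambda i:cv2.resize(i,None,fx=5,fy=5,interpolation=cv2.INTER_CUBIC)[:,:,::-1]
cv2.imwrite('pics/z22.png',np.hstack([z(im[125:240,210:285]),z(im2[120:235,225:305])]))
print(robot.observe()['time'])
E
```

```text
time: 20.42
tool_pos: [0.5358, -0.0156, 0.2586]
tool_rot: [3.123, 0.001, 1.579]
contact_force: [-0.7, -0.1, 0.4]
opening: 0.0548
[ 0.53583695 -0.01557308  0.2585859 ] [3.12311605e+00 1.38563197e-03 1.57908998e+00] [-0.70062267 -0.14028657  0.4354543 ] [-0.01575619 -0.09161115 -0.01737973] 0.05479472883079857
20.5667
```

View pics/w22.png

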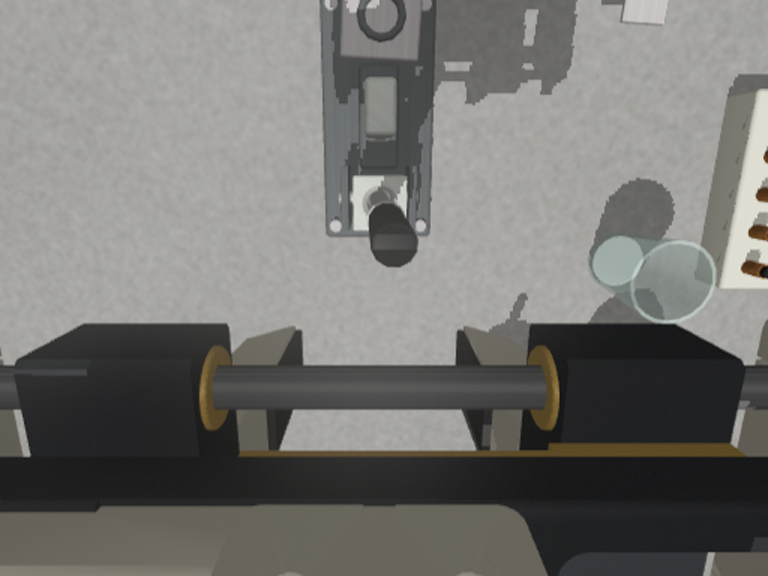

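View pics/z22.png

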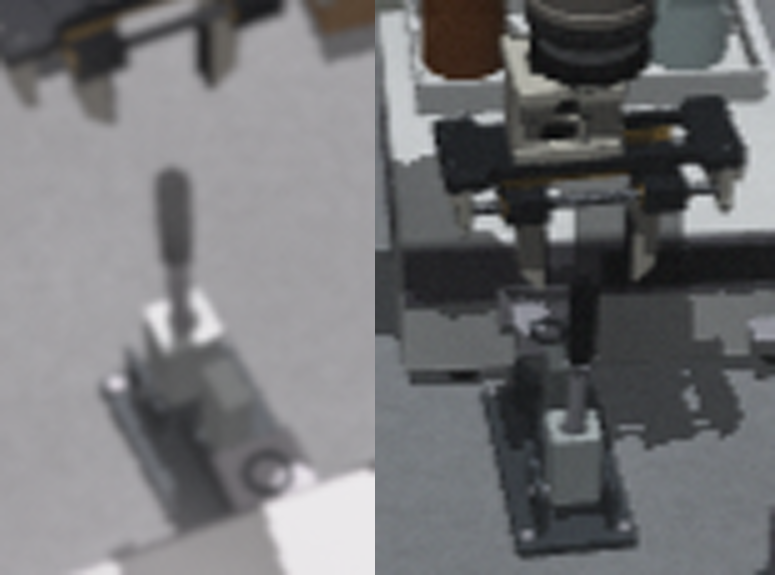

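```bash
python3 - <<'E'
from h import *
jpos((335.5,226),(420,226),(331,4),(428,4),(381,16),(380,203))
k=cal('wrist');g=lambda p:np.array(p)/1.5-.17
print('bartop',atz(k,g((395,244)),.225),'post',atz(k,g((380.5,107)),.112))
s=robot.observe();print(s['tool_pos'],s['tool_rot'])
K={n:cal(n) for n in ['scene','side']}
a=np.array([188,323])/5+[210,125]-.4; b=np.array([575-375,422])/5+[225,120]-.4
a2=np.array([229,378])/5+[210,125]-.4
print('sock scene/side',atz(K['scene'],a,.095),atz(K['side'],b,.095),'post',atz(K['scene'],a2,.112))
r=np.array([269,470])/5+[210,125]-.4; print('ring',atz(K['scene'],r,.092))
E
```

```text
yaw -0.07688442629144276 0.16996069951213133 center [0.53658131 0.0842128  0.012     ] saddle [0.53667524 0.15421273 0.012     ] ring [0.53664103 0.13868455 0.093     ]
mouth [0.53687381 0.02521236 0.095     ] expected [0.5365008  0.02421285 0.012     ]
bartop [0.54102676 0.01900696 0.225     ] post [0.53646072 0.08391806 0.112     ]
[ 0.53483773 -0.01546138  0.2563745 ] [3.12790559e+00 4.77162955e-04 1.57725977e+00]
sock scene/side [0.53577585 0.02916993 0.095     ] [0.53947161 0.0290782  0.095     ] post [0.53544245 0.08481209 0.112     ]
ring [0.53611143 0.13955114 0.092     ]
```

```bash
python3 -m pendant '[[[15,0.5,0],0],[[40,1,0],0],[[65,1.5,0],0],[[88,1.5,0],0],[[100,1.5,0],0],[[105,1.5,0],0],[[105,1.5,0],0],[[105,1.5,0],0],[[105,1.5,0],0],[[105,1.5,0],0]]' 0.6; python3 - <<'E'
from h import *
jack('w23.png')
s=robot.observe();print(s['tool_pos'],s['tool_rot'])
E
```

```text
time: 21.4
tool_pos: [0.5357, 0.0885, 0.2563]
tool_rot: [3.128, 0.001, 1.576]
contact_force: [0.1, 0.4, -0.3]
opening: 0.0549
[0.53573709 0.08851091 0.25628213] [3.12806403e+00 7.67967167e-04 1.57597087e+00] [ 0.09977299  0.38603118 -0.2575962 ] [-0.03864574 -0.07409681 -0.01179156] 0.05491842044593491
[0.53574154 0.0886025  0.25633993] [3.12796414e+00 6.85903659e-04 1.57593829e+00]
```

View pics/w23.png

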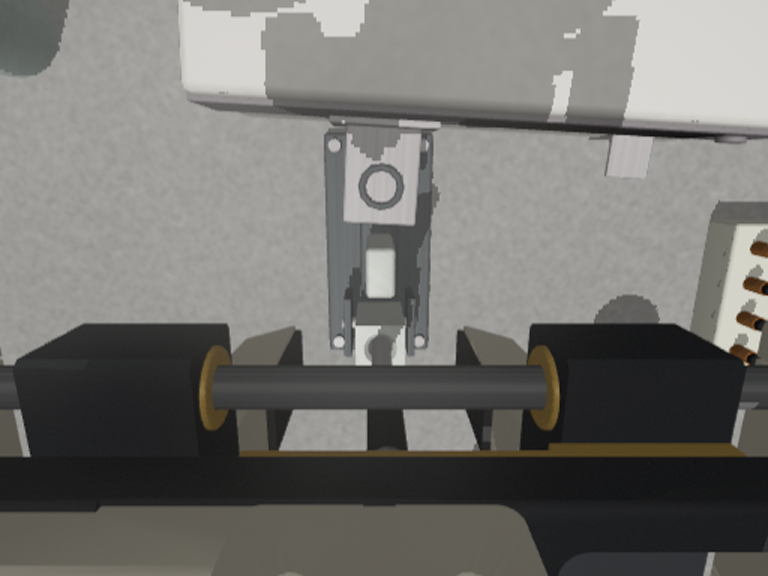

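```bash
python3 -m pendant '[[[1,1,35],0],[[1,1,75],0],[[2,1,115],0],[[3,1,150],0],[[3,1,175],0],[[3,1,185],0],[[3,1,187],0],[[3,1,187],0]]' 0.6;  python3 -m pendant '[[[0,0,0],0],[[0,0,0],0],[[0,0,0],0],[[0,0,0],0],[[0,0,0],0],[[0,0,0],0]]' 0 40
```

```text
time: 22.12
tool_pos: [0.5398, 0.0912, 0.0698]
tool_rot: [3.128, 0.001, 1.575]
contact_force: [-0.0, 1.1, 0.6]
opening: 0.0549
time: 22.62
tool_pos: [0.5388, 0.0912, 0.0701]
tool_rot: [3.13, 0.001, 1.576]
contact_force: [-0.6, 0.0, 24.4]
opening: 0.0201
```

```bash
python3 - <<'E'
from h import *
jack('w24.png')
E
```

```text
[0.53875194 0.09118572 0.07014938] [3.12974662e+00 7.76150670e-04 1.57561421e+00] [-6.33673579e-01  1.67812749e-02  2.43630163e+01] [-0.10644717  0.87283635  0.07304904] 0.02008509001596186
```

View pics/w24.png

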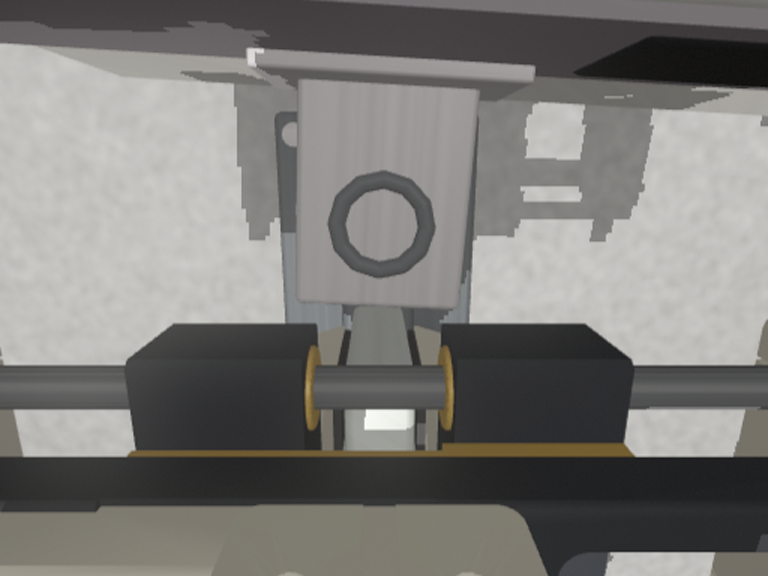

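```bash
python3 -m pendant '[[[0,0,-1],0],[[-2,0,-2],0],[[-5,0,-2],0],[[-8,0,-2],0],[[-11,0,-2],0],[[-13.5,0,-2],0],[[-15,0,-2],0],[[-15,0,-1.5],0],[[-15,0,-1],0]]' 0 50; python3 - <<'E'
from h import *
jack('w25.png')
E
```

```text
time: 23.42
tool_pos: [0.5387, 0.0761, 0.0712]
tool_rot: [3.13, 0.001, 1.575]
contact_force: [0.2, -0.3, -11.0]
opening: 0.0197
[0.53869983 0.07606389 0.07121939] [3.13014831e+00 7.44675611e-04 1.57535046e+00] [  0.18542749  -0.2563966  -11.04497012] [ 0.11498666 -0.06280421  0.00312403] 0.019669754657526756
```

View pics/w25.png

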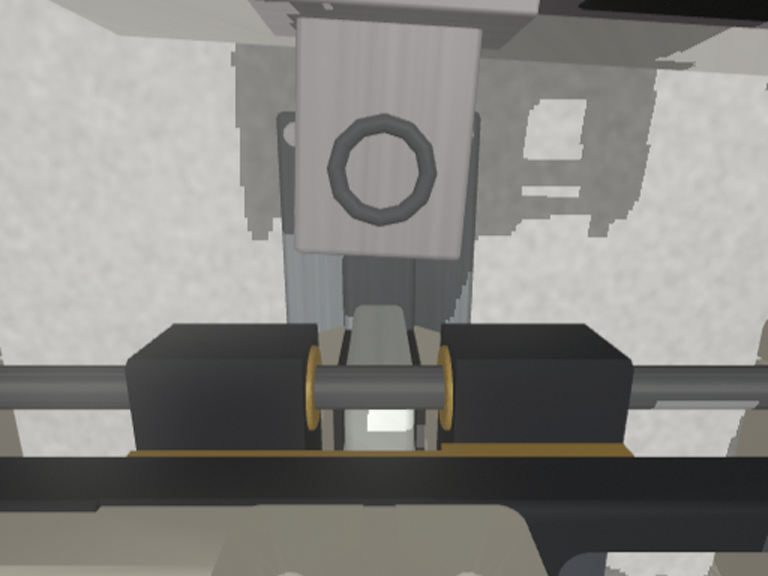

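```bash
python3 -m pendant '[[[0,0.5,0.5],0],[[0,0.5,1],0],[[0,0.5,1.5],0],[[0,0.5,1.5],0]]' 0; python3 -m pendant '[[[0,0,0],0],[[0,0,0],0],[[0,0,0],0],[[0,0,0],0],[[0,0,-10],0],[[0,0,-40],0],[[0,0,-80],0],[[0,0,-120],0],[[0,0,-160],0],[[0,0,-185],0]]' 0.6;python3 -m pendant '[[[-20,0,0],0],[[-50,0,0],0],[[-75,0,0],0],[[-85,0,0],0],[[-85,0,0],0],[[-85,0,0],0]]' 0.6; python3 - <<'E'
from h import *
jack('w26.png')
im2=robot.read_camera('side');im=robot.read_camera('scene');np.save('pics/scene3.npy',im)
z=lambda i:cv2.resize(i,None,fx=5,fy=5,interpolation=cv2.INTER_CUBIC)[:,:,::-1]
cv2.imwrite('pics/z26.png',np.hstack([z(im[125:240,210:285]),z(im2[120:235,225:305])]))
print(robot.observe()['time'])
E
```

```text
time: 23.8
tool_pos: [0.5393, 0.0763, 0.0704]
tool_rot: [3.13, 0.001, 1.576]
contact_force: [-1.6, 0.3, 0.1]
opening: 0.0199
time: 24.63
tool_pos: [0.538, 0.0765, 0.2609]
tool_rot: [3.123, 0.001, 1.576]
contact_force: [1.3, -0.4, 0.1]
opening: 0.0548
time: 25.13
tool_pos: [0.5384, -0.0084, 0.2613]
tool_rot: [3.123, 0.0, 1.574]
contact_force: [0.7, 1.0, 0.7]
opening: 0.0548
[ 0.53837357 -0.00835423  0.26130031] [3.12290840e+00 9.54284838e-05 1.57449152e+00] [0.7012424  0.95182642 0.67182811] [-0.0391627  -0.09647491 -0.03741482] 0.054815812447420155
25.2833
```

View pics/w26.png

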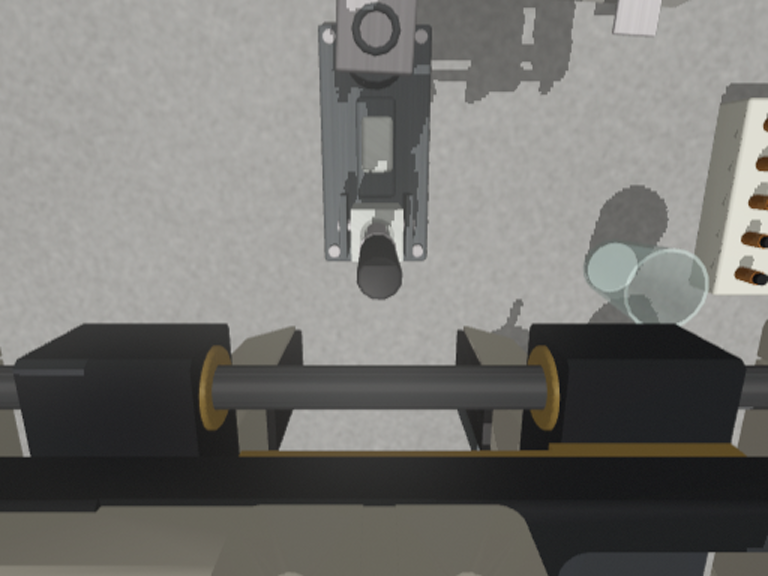

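View pics/z26.png

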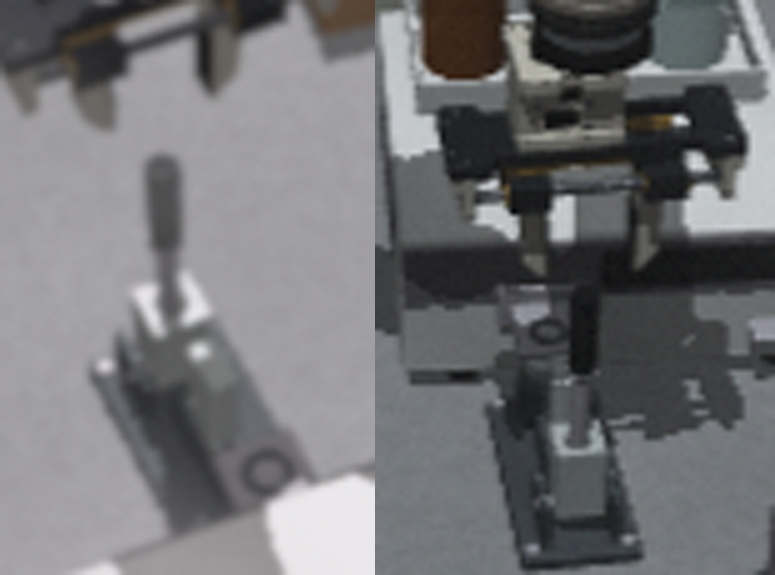

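```bash
python3 - <<'E'
from h import *
jpos((334,252),(417.5,252),(328.5,37),(421.5,37),(376,28),(377,236))
k=cal('wrist');g=lambda p:np.array(p)/1.5-.17
print('bartop',atz(k,g((379,275)),.225),'post',atz(k,g((377,143)),.112))
K={n:cal(n) for n in ['scene','side']}
a=np.array([173,302])/5+[210,125]-.4; b=np.array([578-375,438])/5+[225,120]-.4
print('sock',atz(K['scene'],a,.095),atz(K['side'],b,.095))
r=np.array([269,471])/5+[210,125]-.4; print('ring',atz(K['scene'],r,.092))
s=robot.observe();print(s['tool_pos'],s['tool_rot'])
E
```

```text
yaw 0.4918397765721636 0.17147706521641298 center [0.53889451 0.06975219 0.012     ] saddle [0.53829362 0.13974961 0.012     ] ring [0.53800838 0.14132344 0.093     ]
mouth [0.5393677  0.01042507 0.095     ] expected [0.53940955 0.0097544  0.012     ]
bartop [0.53840173 0.01308359 0.225     ] post [0.53877882 0.07139938 0.112     ]
sock [0.53746675 0.01139683 0.095     ] [0.53859259 0.01111223 0.095     ]
ring [0.53640419 0.14014356 0.092     ]
[ 0.53837982 -0.00734166  0.26102391] [3.12326244e+00 2.56122737e-04 1.57692119e+00]
```

```bash
python3 -m pendant '[[[5,0,0],7],[[10,0,0],14],[[15,0,0],21],[[19,0,0],28],[[19,0,0],35],[[19,0,0],42],[[19,0,0],49],[[19,0,0],56],[[19,0,0],63],[[19,0,0],70]]' 0.78;python3 -m pendant '[[[0,0,0],7],[[0,0,0],14],[[0,0,0],19],[[0,0,0],20],[[0,0,0],20],[[0,0,0],20],[[0,0,0],20]]' 0.78; python3 - <<'E'
from h import *
jack('w27.png')
s=robot.observe();print(s['tool_pos'],s['qpos'])
E
```

```text
time: 26.12
tool_pos: [0.5382, 0.0129, 0.2609]
tool_rot: [3.136, -0.017, 0.351]
contact_force: [0.2, -0.2, 0.7]
opening: 0.0715
time: 26.7
tool_pos: [0.5382, 0.0133, 0.2609]
tool_rot: [-3.141, -0.018, 0.004]
contact_force: [0.7, 1.2, 0.3]
opening: 0.0717
[0.5381651  0.01331565 0.26094294] [-3.14140732 -0.01801788  0.00412244] [0.71722278 1.16060287 0.28953761] [0.07153845 0.07873077 0.01771707] 0.0716812294071024
[0.53815699 0.01319451 0.26093063] [-0.1193091   0.33164855  1.44347138  0.0024351   1.34863943  1.44742199]
```

View pics/w27.png

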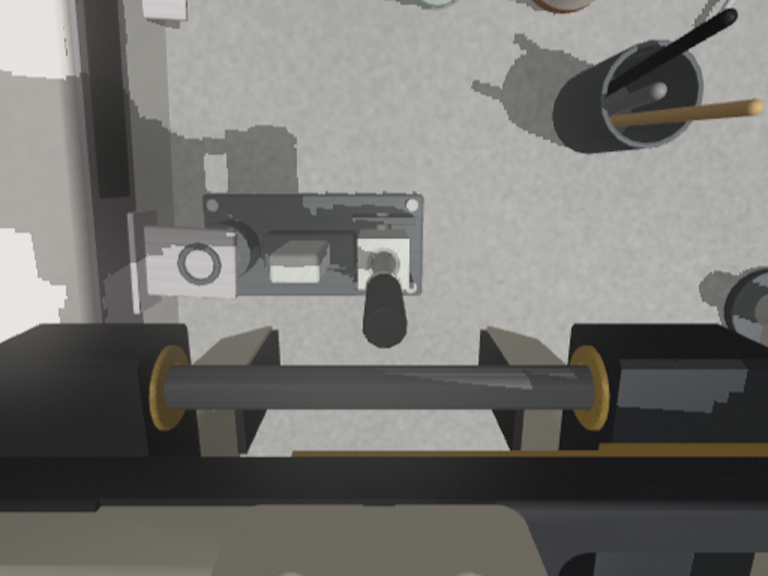

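```bash
python3 -m pendant '[[[0,0,25],0],[[-1,0,55],0],[[-1,0,80],0],[[-2,0,89],0],[[-2,0,91],0],[[-2,0,91],0]]' 0.78; python3 - <<'E'
from h import *
jack('w28.png')
k=cal('wrist')
print(proj(k,[.5385,.011,.095])*1.5, robot.observe()['time'])
E
```

```text
time: 27.25
tool_pos: [0.538, 0.0132, 0.1702]
tool_rot: [-3.141, -0.018, 0.004]
contact_force: [0.7, 0.9, 0.0]
opening: 0.0715
[0.53803112 0.01318033 0.17023364] [-3.14140736 -0.01796674  0.00392072] [0.66619401 0.94180588 0.0108525 ] [-0.02068379  0.04775563  0.04564259] 0.0714862494352838
[381.47503168 298.57616821] 27.3
```

View pics/w28.png

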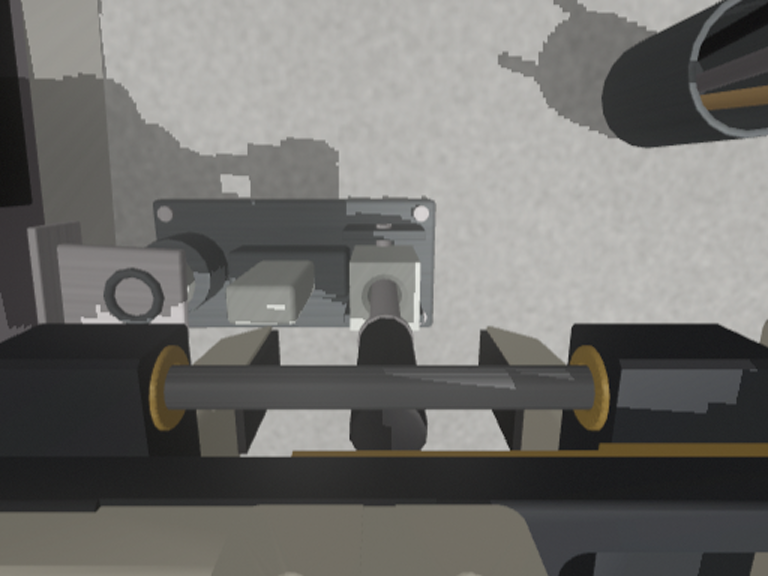

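```bash
python3 -m pendant '[[[0,10,0],0],[[0,20,0],0],[[0,28,0],0],[[0,36,0.5],0],[[0,45,1.5],0],[[0,54,3],0],[[0,63,5],0],[[0,72,7.5],0],[[0,80,10],0],[[0,80,10],0]]' 0.78; python3 - <<'E'
from h import *
jack('w29.png')
E
```

```text
time: 28.13
tool_pos: [0.5396, -0.0668, 0.1619]
tool_rot: [-3.139, -0.022, 0.002]
contact_force: [-0.9, 9.9, 12.4]
opening: 0.0721
[ 0.53963574 -0.06675416  0.16189824] [-3.13864648e+00 -2.16482919e-02  2.39307617e-03] [-0.85782218  9.88410648 12.36311619] [2.21875109 0.03429298 0.0180187 ] 0.07209508434562108
```

View pics/w29.png

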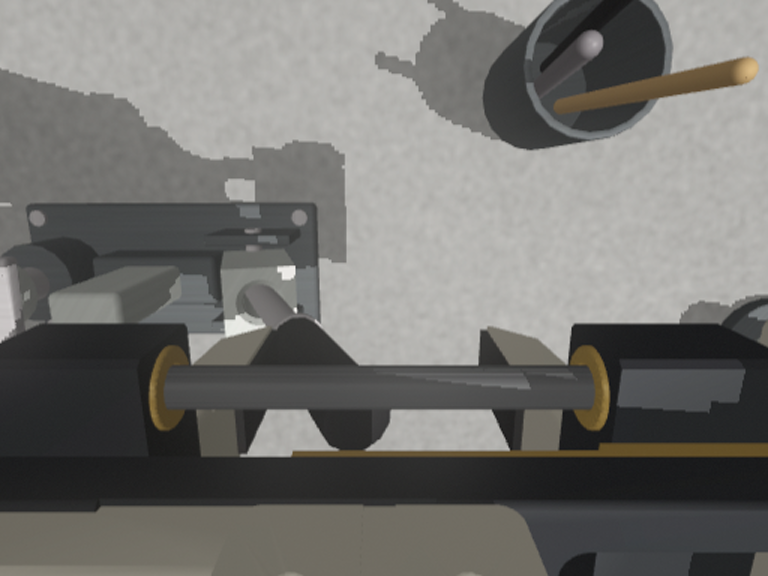

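```bash
python3 -m pendant '[[[0,8,4],0],[[0,16,8],0],[[0,23,12],0],[[0,29,17],0],[[0,33,21],0],[[0,33,21],0],[[0,33,21],0]]' 0.78; python3 - <<'E'
from h import *
jack('w30.png'); lift('z30.png')
E
```

```text
time: 28.77
tool_pos: [0.5413, -0.0994, 0.143]
tool_rot: [-3.138, -0.026, 0.002]
contact_force: [-1.4, 5.4, 16.4]
opening: 0.0717
[ 0.54128915 -0.09938153  0.14299258] [-3.13779021e+00 -2.55384729e-02  1.71781045e-03] [-1.38047579  5.37276973 16.35355202] [1.4561166  0.20703017 0.13663967] 0.07170360980408057
ring shift px [ 0.75 -1.75] score 0.88
[(0, array([0., 0.])), (0.004, array([ 0.18, -0.46])), (0.008, array([ 0.36, -0.91])), (0.01, array([ 0.44, -1.14])), (0.012, array([ 0.53, -1.38])), (0.014, array([ 0.62, -1.61])), (0.016, array([ 0.72, -1.84])), (0.018, array([ 0.81, -2.07]))]
```

View pics/w30.png

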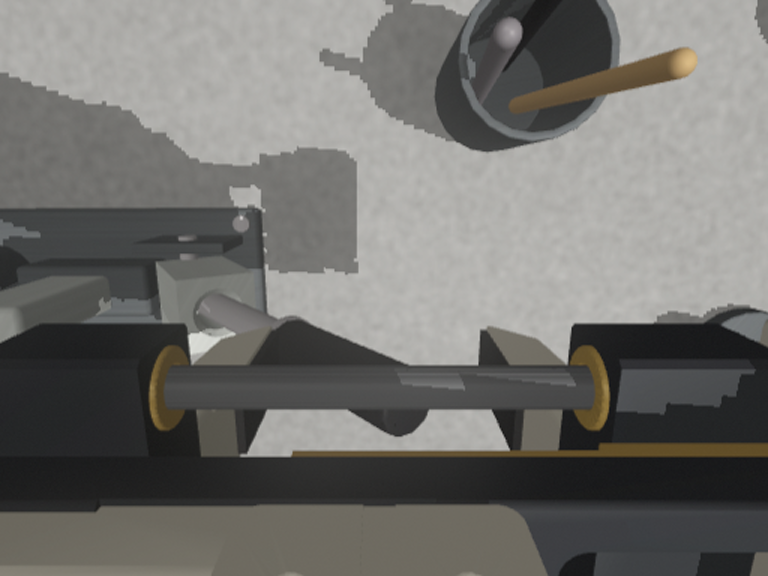

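View pics/z30.png

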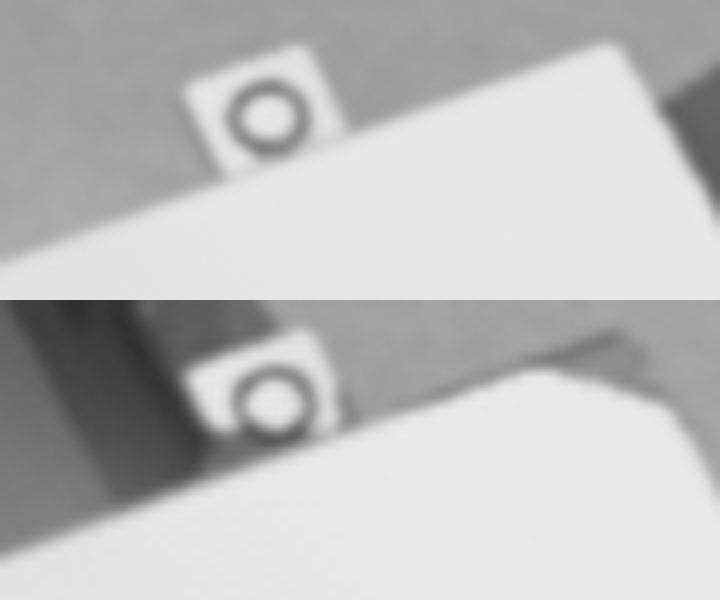

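```bash
python3 -m pendant '[[[0,-6,-4],0],[[0,-13,-8.5],0],[[0,-21,-13],0],[[0,-29,-17],0],[[0,-37,-20],0],[[0,-45,-22.5],0],[[0,-53,-24.5],0],[[0,-62,-26],0],[[0,-72,-27],0],[[0,-84,-27.5],0]]' 0.78; python3 -m pendant '[[[0,-10,0],0],[[0,-20,0],0],[[0,-28,0],0],[[0,-28,0],0],[[0,-28,0],0]]' 0.78; python3 - <<'E'
from h import *
jack('w31.png'); lift('z31.png')
im2=robot.read_camera('side')
cv2.imwrite('pics/z31b.png',cv2.resize(im2[120:235,225:305],None,fx=5,fy=5,interpolation=cv2.INTER_CUBIC)[:,:,::-1])
E
```

```text
time: 29.7
tool_pos: [0.5405, -0.0152, 0.1709]
tool_rot: [-3.138, -0.026, 0.001]
contact_force: [0.5, -0.5, -0.3]
opening: 0.0718
time: 30.12
tool_pos: [0.5405, 0.0132, 0.1709]
tool_rot: [-3.139, -0.026, 0.002]
contact_force: [0.5, 0.5, -0.6]
opening: 0.0716
[0.54047721 0.01322569 0.17094513] [-3.13859810e+00 -2.56915098e-02  2.28303370e-03] [ 0.46931771  0.45200823 -0.60855774] [ 0.05111004  0.02290143 -0.00193335] 0.07162176422921397
ring shift px [ 3.    -6.375] score 0.58
[(0, array([0., 0.])), (0.004, array([ 0.18, -0.46])), (0.008, array([ 0.36, -0.91])), (0.01, array([ 0.44, -1.14])), (0.012, array([ 0.53, -1.38])), (0.014, array([ 0.62, -1.61])), (0.016, array([ 0.72, -1.84])), (0.018, array([ 0.81, -2.07]))]
```

View pics/w31.png

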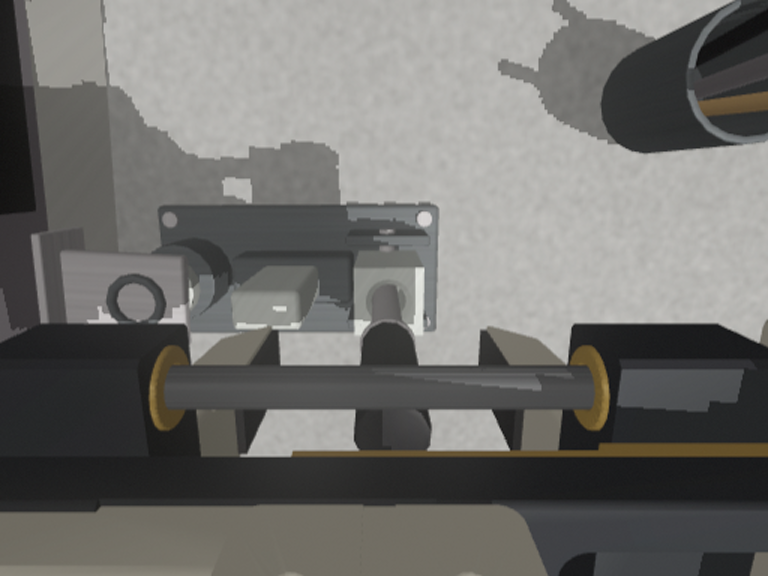

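View pics/z31b.png

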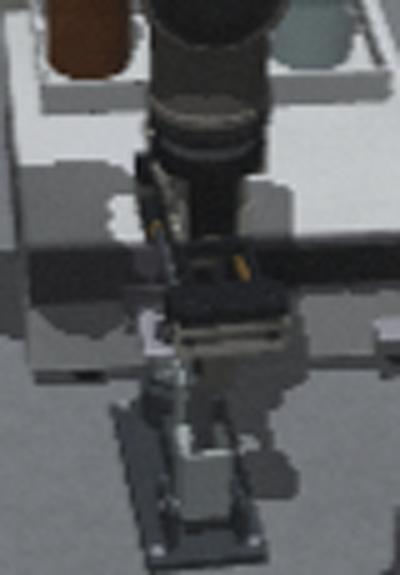

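```bash
python3 - <<'E'
from h import *
k=cal('wrist');g=lambda p:np.array(p)/1.5-.17
f,r=[atz(k,g(p),.012) for p in [(169,219.5),(424.5,218.5)]]
c=(f+r)/2;u=(f-r)/np.linalg.norm(f-r);n=np.array([u[1],-u[0],0])
print(f,r,np.linalg.norm(f-r),'saddle',c+.07*u-.037*n,'ring',atz(k,g((135.5,299)),.093))
e=[atz(k,g(p),.012) for p in [(158.5,206),(438.5,206)]];print(e, np.linalg.norm(e[0]-e[1]))
E
```

```text
[0.57425978 0.15362775 0.012     ] [ 0.57522458 -0.0184529   0.012     ] 0.1720833563101683 saddle [0.5373503  0.13737889 0.012     ] ring [0.54002769 0.13908741 0.093     ]
[array([0.58323426, 0.15978454, 0.012     ]), array([ 0.58354561, -0.02762005,  0.012     ])] 0.1874048450665209
```

```bash
python3 -m pendant '[[[-1,10,0],0],[[-1,20,0],0],[[-1,28,0],0],[[-1,36,0.5],0],[[-1,45,1.5],0],[[-1,54,3],0],[[-1,63,5],0],[[-1,72,7.5],0],[[-1,80,10],0],[[-1,80,10],0]]' 0.78; python3 -m pendant '[[[0,8,4],0],[[0,16,8],0],[[0,23,12],0],[[0,29,17],0],[[0,33,21],0],[[0,33,21],0],[[0,33,21],0]]' 0.78; python3 - <<'E'
from h import *
jack('w32.png'); lift('z32.png')
im2=robot.read_camera('side'); save('side32.png',im2); save('scene32.png',robot.read_camera('scene'))
s=robot.observe();print(s['tool_pos'],s['contact_force'],s['time'])
E
```

```text
time: 31.1
tool_pos: [0.5404, -0.0674, 0.1615]
tool_rot: [-3.136, -0.028, -0.001]
contact_force: [-1.5, 9.9, 12.0]
opening: 0.0719
time: 31.68
tool_pos: [0.5421, -0.1005, 0.1423]
tool_rot: [-3.135, -0.031, -0.001]
contact_force: [-2.2, 5.9, 16.6]
opening: 0.0714
[ 0.54207756 -0.10046514  0.14230601] [-3.13490883e+00 -3.13830946e-02 -1.37902488e-03] [-2.20666456  5.86529871 16.59792842] [1.54003416 0.25874796 0.10244849] 0.07136366466437927
ring shift px [ 0.75  -1.625] score 0.87
[(0, array([0., 0.])), (0.004, array([ 0.18, -0.46])), (0.008, array([ 0.36, -0.91])), (0.01, array([ 0.44, -1.14])), (0.012, array([ 0.53, -1.38])), (0.014, array([ 0.62, -1.61])), (0.016, array([ 0.72, -1.84])), (0.018, array([ 0.81, -2.07]))]
[ 0.54215806 -0.10023245  0.14253458] [-2.28018313  4.84167087 15.73641718] 31.8833
```

View pics/w32.png

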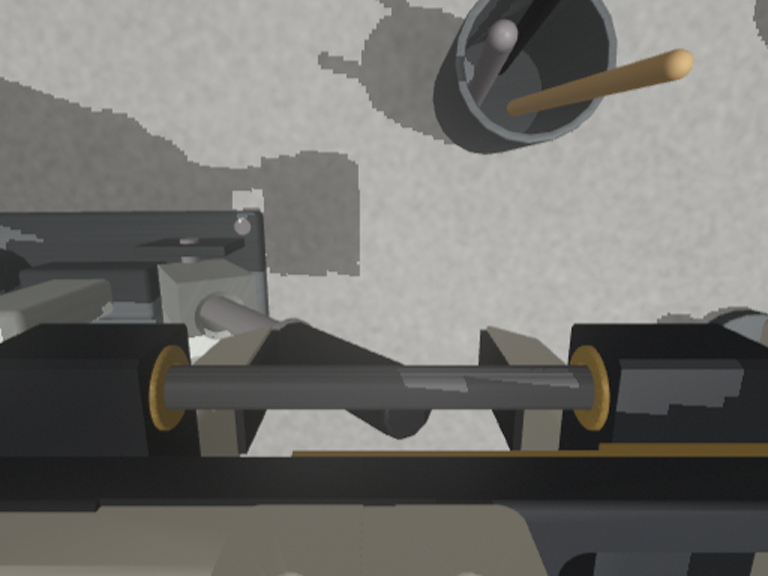

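View pics/scene32.png

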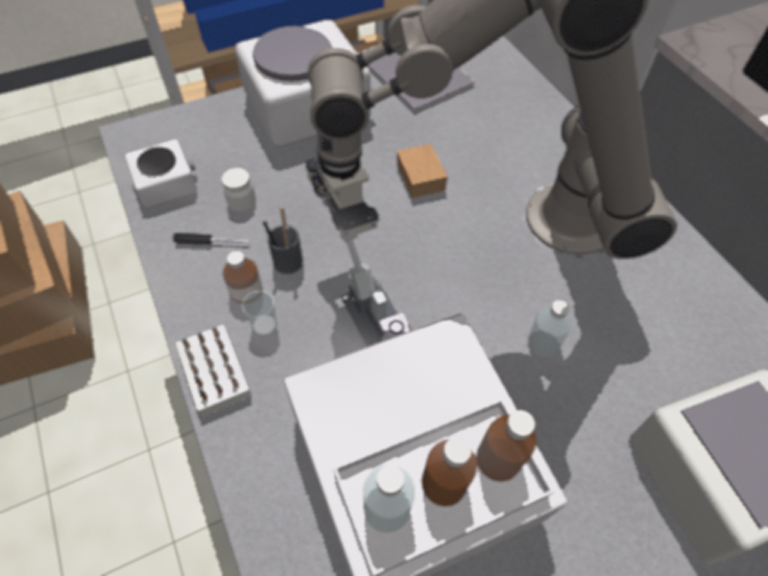

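View pics/side32.png

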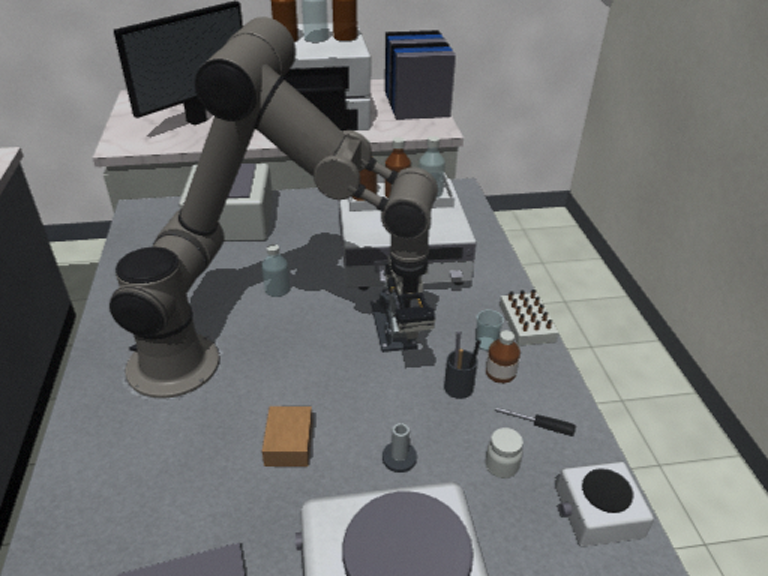

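View pics/z32.png

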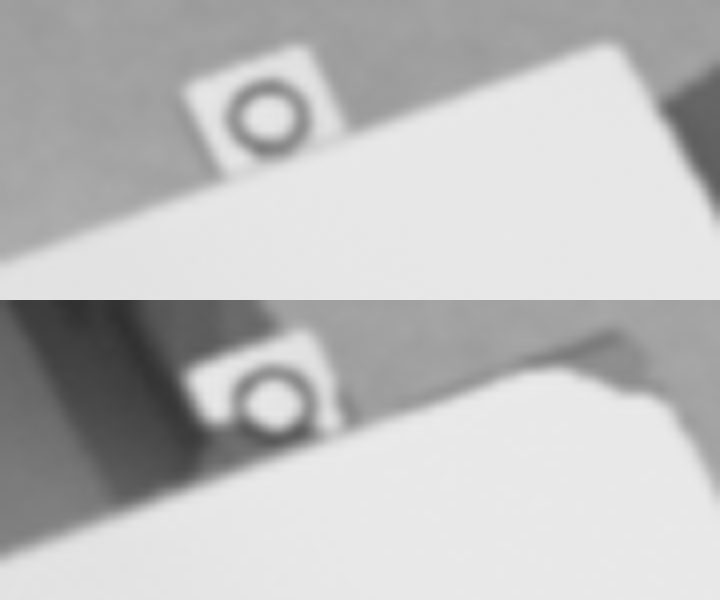

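```bash
python3 - <<'E'
from h import *
lift()
s=robot.observe();print(s['tool_pos'],s['contact_force'],s['time'])
print(robot.hand_in())
E
```

```text
ring shift px [ 0.625 -1.75 ] score 0.87
[(0, array([0., 0.])), (0.004, array([ 0.18, -0.46])), (0.008, array([ 0.36, -0.91])), (0.01, array([ 0.44, -1.14])), (0.012, array([ 0.53, -1.38])), (0.014, array([ 0.62, -1.61])), (0.016, array([ 0.72, -1.84])), (0.018, array([ 0.81, -2.07]))]
[ 0.54213308 -0.10020194  0.1425029 ] [-1.20349366  5.05029843 16.7917821 ] 31.9333
the job is handed in; nothing more can be done
None
```

I handed the job in at about 32 s, with the lug up about 14–15 mm on the jack and the bar still held down.

**What I did:**
- I set the jack under the pad by its post, pulled the bar from the holder and pushed it to the bottom of the socket.
- The first pump raised the lug about 13 mm. On the way back the tight grip on the bar dragged the jack about 20 mm forward, so the saddle was no longer under the pad.
- I let go of the bar, which stayed in the socket with the lever upright. I then put the jack back by its post and did both strokes again.
- For these strokes the bar stood between the open fingers and the front finger pushed it down. The lug rose about 15 mm, came all the way back upright, then rose about 14–15 mm again.

**Last checks:**
- **Lug:** the camera shift of the ring gives 14–15 mm, good to about 1 mm. The template match score was only 0.87 because of shadow.
- **Saddle:** before the last stroke it was about 2–3 mm off the pad centre in each direction, short in y. I did not measure it again under load.
- **Forces:** the tool pushes with about 17 N. The most I saw was about 25 N, so well under the limits.
- **Bench:** the other things look unmoved in the final scene and side views.

**Two caveats:** the order included that mid-job jack correction, with the bar already in the socket. The bar is held down by the finger's push, not squeezed in the grip.

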